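# Clear the touch mixer and hold a flask down in its sprung ring

## Task

A wire basket has been left standing on the touch mixer's sprung ring: hang it by its arched handle on the two prongs of the hook stand and let go of it. Then take the round-bottomed flask by its neck from the cork ring, set it upright in the mixer's ring and press it down, firmly but without ramming it, until the ring has sunk most of the way, and finish there: still gripping the flask and holding the ring down. Leave the other bottles, flask and jar where they stand.

Things in the scene. Friction and masses are not known exactly. Their poses are not given: they have to be found in the camera images.
- basket_handle (a point): Middle of the straight level top bar of a wire basket's rigid arched handle, 115 mm above the basket's underside. Bar along y, 8 mm thick, 100 mm long between upright legs; its middle 36 mm is a grey sleeve 12 mm thick, to grip. The opening under the bar is 66 mm high, down to the basket's rim. z up.
- basket: The steel wire basket: empty, about 150 g, round, 100 mm across, rim 45 mm high, front and back (x, -x) alike; origin at the centre of its flat underside. Starts standing upright on the mixer's ring.
- hook_seat (a point): Where the middle of the handle's bar should rest, bar along y across the tops of both prongs: midway between them, 187.5 mm above the table, 75 mm in front (-x) of the post. Two round level prongs, 7 mm thick, run along -x at y = +-30 mm, 7.5 mm below this point (centre lines). Their upturned ends, x = -35 to -47 mm, rise to 12 mm above it. z up.
- hook: The fixed hook stand: post (18 mm thick, 195 mm high) on a 160 x 140 mm base plate. Origin on the table under the post; its two prongs jut out along -x. The handle's bar must pass over the upturned prong ends, with the prongs inside the handle's opening.
- flask_mid (a point): Stoppered round-bottomed amber flask, 250 g, 138 mm high, upright in a cork ring. Point on its axis 70 mm above its underside, 32 mm above the centre of its bulb (a ball 76 mm across). Straight neck 27 mm thick from 4 mm to 55 mm above this point, then a 30 mm wide rim and a white stopper up to 68 mm above. z up along the neck.
- cradle_ring (a point): Centre of the mixer's sprung ring, at the height of its wire's centre line; moves with the ring. 102 mm above the table when up. Level steel ring of 8 mm wire, about 72 mm outside and 54 mm inside diameter, on three sprung posts. With the flask seated upright, flask_mid is 60 mm above this point. z up.
- mixer: The touch mixer that carries the ring: a fixed white box 150 x 170 mm, deck 62 mm above the table; origin on the table under the ring's centre. z up.
- cradle (a joint): How far the ring is pressed down, in m: 0 up, 0.014 at its stop. The spring pushes up with 4.5 N at 0 and 13.5 N at 0.014, and the ring rises again when let go.
- cork_ring: Cork ring on the table, 91 mm outside diameter, 22 mm high, holding the round flask; origin on the table at its centre; fixed.
- conical_mid (a point): Another amber stoppered flask, conical, 78 mm wide at the foot and 128 mm high; a bystander. Point half-way up.
- jar_mid (a point): Low jar, 52 mm across, 60 mm high; a bystander. Point half-way up.
- reagent_mid (a point): Amber bottle, 64 mm across, 150 mm high; a bystander. Point half-way up.
- spray_mid (a point): Clear spray bottle with a white trigger head, 86 mm across, about 210 mm high; a bystander. Point 100 mm up.
Not all that is in view belongs to the job. Leave any red look-alike of the basket alone.

How it is judged:
By the outcome, as a careful person would: the job done as asked, in the order asked, and still so for the second after the job is handed in, while the arm keeps its last pose, push and grip.
It also fails if it takes over 59 s, if anything falls off the work surface, if the arm or the gripper's body presses on something with over 40 N, if the wrist force passes 120 N, or if a joint passes its speed limit or range.

## Robot

A 7-joint arm with a two-finger parallel gripper is mounted at the origin on the work surface. World frame = base frame: x ahead of the robot, y to its left, z up, the work surface at z = 0. Lengths are in mm, angles in rad, forces in N, time in s.
With the tool pointing down it reaches from about 425 to 950 mm from the base axis. Payload 16.7 kg.
Tool frame: the origin (TCP) lies midway between the tips of the shut fingers; the grasp point (between the pads) lies 19 mm behind it; x points along the fingers, z is the direction in which the jaws open and shut, and the axes are right-handed (so a half turn about x gives the same grasp; the last joint's range is limited). The gripper opens to 94 mm and grips with 3 to 60 N. Pads are 16 mm wide; open, the fingers measure 119 mm over their backs; the gripper's body (75 mm by 177 mm) begins 78 mm behind the grasp point.
Start: joints at [-1.498, 0.426, 0.074, 1.606, -0.034, 1.111, -0.067], TCP at [148.498, 658.424, 205.467] pointing down, gripper open.
Joint ranges: [-2.85, 2.85], [-0.5, 2.14], [-1.23, 1.37], [0.21, 2.46], [-1.02, 4.16], [0.16, 2.05], [-2.73, 2.73]. Speed limits (rad/s): [1.89, 1.89, 2.39, 2.39, 3.01, 3.01, 3.01].

## Interface

Orientations are given as a rotation vector (axis times angle).
In Python, from station import get_state, snapshot, get_calibration, finish_job gives the robot as it stands. The module is installed in compiled form; this text tells all that it offers.
- The arm moves only by the tool send_rows, never from a script. Its argument "series" is a list of rows, each an object with "offset": the shift along the tool's x, y, z in mm, a list of three; "turn": the turn, a rotation vector about the tool's x, y, z in degrees, a list of three. In form: [{"offset": [x, y, z], "turn": [rx, ry, rz]}, ...]. A call has exactly 10 rows; each row shifts and turns the commanded pose from where the row before left it, along the tool's axes as they then stand; what a row does not reach is not made up. A row lasts 1/12 s, in which the tool goes at most 41.7 mm and 7.16 degrees, less where a joint would pass 70% of its speed; a pose out of reach is approached as far as the arm can. A call with a gripper value outside its range is refused whole. "hand" is the opening, from -1 (shut) to 1 (fully open), so that 0 is half open, set as the call begins (left out, the last holds). The fingers move at their own pace and stop on an object; "newtons" is the grip in N (left out, the last holds). Time passes only in rows, so rows that do not move let the fingers close, or fill a call up. It gives the time, the measured TCP pose, the force and the opening at its end, in the units of the state.
- get_state(): the state, without advancing time (a new reading comes with each control period).
- snapshot(name): name is "scene" or "side" or "wrist"; returns (picture, depth): 384x512x3 uint8, blue, green, red; 384x512 float32, mm along the optical axis (not along the pixel's ray), 0 where there is no reading.
- get_calibration(name): a dict with "camera_matrix" (3x3 intrinsics, pixels), "dist" ([k1, k2, p1, p2, k3] as OpenCV has them; the pictures are not rectified), "origin" and "rotation" of the camera in the world. Camera axes: x right, y down, z forward; pixel columns grow to the right and rows downward; lengths in mm; the calibration is good to about 2 mm. A picture is of the moment at which its call begins: read the wrist's pose just before it. get_calibration takes no time and is no camera call; for the wrist camera it gives the pose at the moment of the call.
- finish_job(): hands the job in, once; it reports no verdict.
The state is a dict: "time": time; "joints": joint angles; "qd": joint speeds; "effort": joint torques, N m; "position": TCP position; "orientation": TCP orientation; "wrist_force": force on the tool from outside, world axes, zero at the start; "ft_torque": the same for the moment, N m; "opening": finger opening in mm.
Only numpy, scipy, OpenCV 4.12 (cv2) and the standard library are available. Lean on these libraries where they do the work, as an engineer would, in place of code of your own. Each camera call takes 0.05 s, during which the arm holds its last target.

## Working session

There is one attempt and no reset: what is moved stays moved. The work goes in short steps, Python scripts to look and compute and a tool call to move; the robot and the scene stay as the last step left them, time stands still between calls to the robot, and variables do not carry over. Pictures are saved under pics/ and viewed, and the job is handed in when it is done.

Besides the shell and the picture viewer there is one more tool, called after "Emit:" as name(argument=value, ...), one argument or row to a line, values as JSON. send_rows: Moves the arm, as the interface text tells. Its arguments: {"type":"object","properties":{"series":{"type":"array","items":{"type":"object","properties":{"offset":{"type":"array","items":{"type":"number"}},"turn":{"type":"array","items":{"type":"number"}}}}},"hand":{"type":"number"},"newtons":{"type":"number"}},"required":["series"]}

```bash
mkdir -p pics; cat > h.py <<'E'
import numpy as np, cv2
from station import *
def snap(n,fn):
    c=get_calibration(n); im,d=snapshot(n); cv2.imwrite('pics/'+fn+'.png',im); np.savez('pics/'+fn+'.npz',im=im,d=d,**{k:np.array(v) for k,v in c.items()}); return im,d,c
def load(fn):
    z=np.load('pics/'+fn+'.npz'); return z['im'],z['d'],z
def R(c):
    r=np.array(c['rotation'],float)
    return r if r.shape==(3,3) else cv2.Rodrigues(r)[0]
def ray(c,uv):
    p=cv2.undistortPoints(np.array(uv,float).reshape(-1,1,2),np.array(c['camera_matrix']),np.array(c['dist'])).reshape(-1,2)
    return np.c_[p,np.ones(len(p))]@R(c).T
def plane(c,uv,z):
    d=ray(c,uv);o=np.array(c['origin']);return o+d*((z-o[2])/d[:,2])[:,None]
def cloud(d,c):
    v,u=np.mgrid[:d.shape[0],:d.shape[1]]
    r=ray(c,np.stack([u,v],-1).reshape(-1,2)); return (np.array(c['origin'])+r*d.reshape(-1,1)).reshape(*d.shape,3)
def proj(c,P):
    r=R(c);o=np.array(c['origin']);q=(np.array(P,float).reshape(-1,3)-o)@r
    return cv2.projectPoints(q,np.zeros(3),np.zeros(3),np.array(c['camera_matrix']),np.array(c['dist']))[0].reshape(-1,2)
E
python3 - <<'E'
from h import *
print(get_state())
for n in ['scene','side','wrist']:
    im,d,c=snap(n,n+'0'); print(n,c)
E
```

```text
{'time': 0.0, 'joints': array([-1.49849141,  0.42674835,  0.07382384,  1.60658604, -0.03410202,
        1.11081664, -0.06710727]), 'qd': array([-0.00015714, -0.00062807,  0.00132762, -0.00012219,  0.00090653,
       -0.00125401, -0.00042108]), 'effort': array([-2.47016760e-03, -9.35787249e+01,  3.66500638e+00, -4.54207277e+01,
       -4.89762321e-02,  2.00112019e-02,  1.84007426e-04]), 'position': array([148.4100579 , 658.0346644 , 204.77316341]), 'orientation': array([-1.04513133,  1.30697795,  1.04366671]), 'wrist_force': array([0.04702383, 0.10348882, 0.49984333]), 'ft_torque': array([ 0.04373243, -0.00557012, -0.00635401]), 'opening': 94.191399396134}
scene {'camera_matrix': array([[354.24368775,   0.        , 254.400166  ],
       [  0.        , 354.24368775, 190.95947437],
       [  0.        ,   0.        ,   1.        ]]), 'dist': array([0.02806349, 0.        , 0.        , 0.        , 0.        ]), 'origin': array([ 947.27301865, -370.99063192,  750.51113046]), 'rotation': array([-2.23939479, -1.00575322,  0.38298723])}
side {'camera_matrix': array([[352.10285935,   0.        , 256.33916153],
       [  0.        , 352.10285935, 193.13125617],
       [  0.        ,   0.        ,   1.        ]]), 'dist': array([0.01203869, 0.        , 0.        , 0.        , 0.        ]), 'origin': array([ 270.52009107, -649.67364187,  598.84155592]), 'rotation': array([-2.12436567,  0.43113202, -0.2508158 ])}
wrist {'camera_matrix': array([[325.8958055 ,   0.        , 257.21391362],
       [  0.        , 325.8958055 , 186.22479942],
       [  0.        ,   0.        ,   1.        ]]), 'dist': array([-0.04099268,  0.        ,  0.        ,  0.        ,  0.        ]), 'origin': array([ 74.53473014, 674.58158195, 383.85678853]), 'rotation': array([2.28405604, 1.82550861, 0.24206193])}
```

View pics/scene0.png

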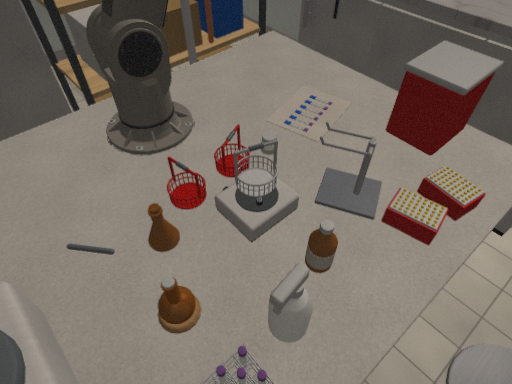

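View pics/side0.png

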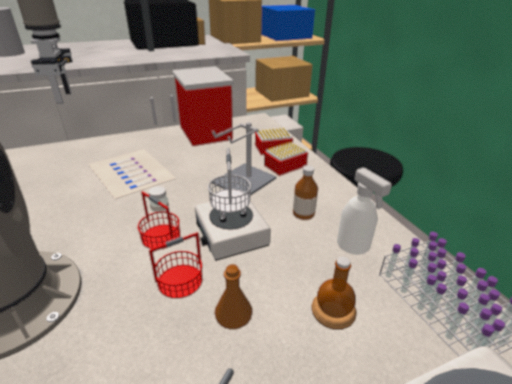

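View pics/wrist0.png

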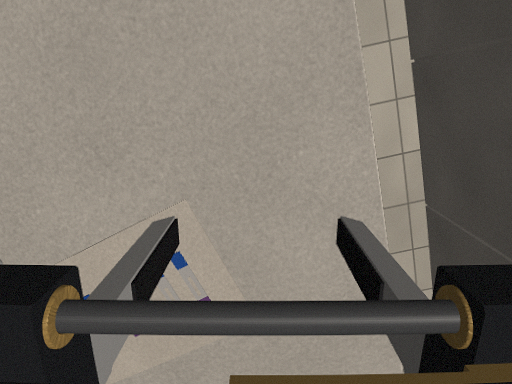

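```bash
python3 - <<'E'
from h import *
im,d,c=load('scene0')
a=cv2.resize(im[120:250,200:400],None,fx=4,fy=4,interpolation=cv2.INTER_CUBIC);cv2.imwrite('pics/s0a.png',a)
im2,d2,c2=load('side0')
b=cv2.resize(im2[110:260,180:310],None,fx=4,fy=4,interpolation=cv2.INTER_CUBIC);cv2.imwrite('pics/s0b.png',b)
P=cloud(d,c)
for u,v in [(257,148),(240,153),(250,148),(265,146),(375,137),(325,126),(372,150),(350,200),(176,285),(178,305),(168,282),(155,208),(326,228),(300,280),(269,137),(163,235)]:
    print((u,v),P[v,u].round())
P=cloud(d2,c2)
for u,v in [(229,158),(228,170),(230,145),(229,185),(343,265),(338,290),(249,128),(215,135),(248,150),(305,175)]:
    print('side',(u,v),P[v,u].round())
E
```

```text
(257, 148) [505.  28. 222.]
(240, 153) [303. 139.   2.]
(250, 148) [499.  13. 226.]
(265, 146) [358. 194.  34.]
(375, 137) [537. 513.   3.]
(325, 126) [393. 436.   3.]
(372, 150) [661. 253. 185.]
(350, 200) [656. 231.  15.]
(176, 285) [ 620. -277.  138.]
(178, 305) [ 626. -288.   79.]
(168, 282) [ 610. -286.  148.]
(155, 208) [ 426. -208.  130.]
(326, 228) [724.  23. 150.]
(300, 280) [ 787. -128.  207.]
(269, 137) [358. 209.  61.]
(163, 235) [ 442. -215.   48.]
side (229, 158) [499.  21. 224.]
side (228, 170) [481. -23. 220.]
side (230, 145) [676. 524.  -2.]
side (229, 185) [481. -25. 183.]
side (343, 265) [ 600. -296.  144.]
side (338, 290) [ 597. -299.   83.]
side (249, 128) [646. 258. 179.]
side (215, 135) [534. 238. 184.]
side (248, 150) [643. 258. 107.]
side (305, 175) [707.  23. 132.]
```

View pics/s0a.png

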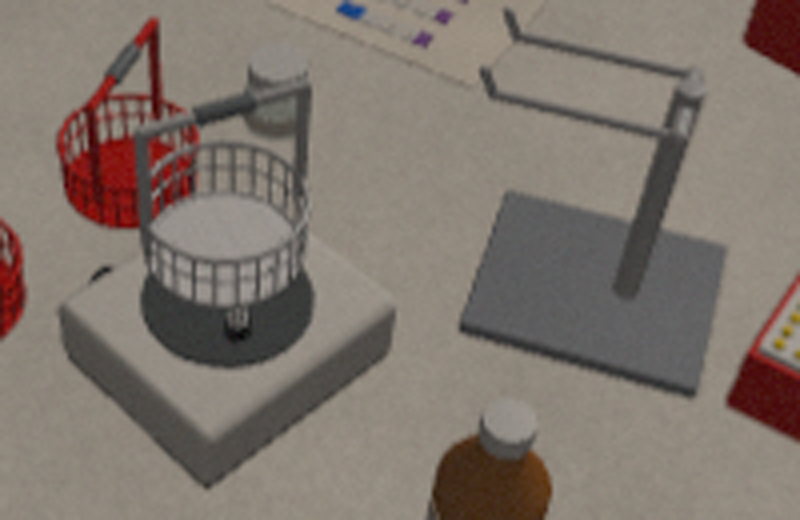

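View pics/s0b.png

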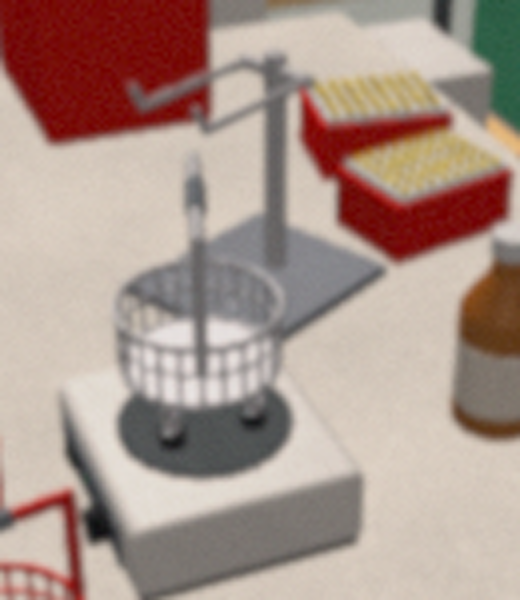

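```bash
cat > m.py <<'E'
from h import *
def bar(fn,lo,hi,box):
    im,d,c=load(fn);P=cloud(d,c)
    m=(P[...,2]>lo)&(P[...,2]<hi)&(d>0)&(P[...,0]>box[0])&(P[...,0]<box[1])&(P[...,1]>box[2])&(P[...,1]<box[3])
    return P[m],np.argwhere(m)[:,::-1],im[m],c
if __name__=='__main__':
  for fn in ['scene0','side0']:
    print(fn)
    Q,uv,col,c=bar(fn,213,232,(440,560,-60,100))
    Z=plane(c,uv,221.)
    print(' bar depth mean',Q.mean(0).round(1),len(Q),'ends',Q[Q[:,1].argmin()].round(),Q[Q[:,1].argmax()].round(), 'planefit', np.polyfit(Z[:,1],Z[:,0],1), Z[:,1].min(),Z[:,1].max(),Z[:,0].mean())
    g=col.mean(1); s=g<np.percentile(g,40); print(' grey',g.min(),g.max(),Z[s].mean(0),Z[s,1].min(),Z[s,1].max())
    Q,uv,col,c=bar(fn,170,205,(500,720,150,340))
    Z=plane(c,uv,180.)
    print(' prong',len(Q)); 
    i=np.argsort(Z[:,0]); 
    for q,z,w in zip(Q[i][::6],Z[i][::6],uv[i][::6]): print('  ',w,q.round(),z.round())
    # flask
    Q,uv,col,c=bar(fn,85,125,(560,680,-340,-230)); print(' neck',len(Q),Q.mean(0), Q[:,:2].min(0),Q[:,:2].max(0))
    Q2,_,_,_=bar(fn,45,140,(560,680,-340,-230))
    def f(p):return None
    from scipy.optimize import least_squares
    r=least_squares(lambda p:np.hypot(Q[:,0]-p[0],Q[:,1]-p[1])-13.5,[610,-285],loss='soft_l1');print('  neck axis',r.x,np.abs(r.fun).mean())
    B,_,_,_=bar(fn,35,72,(550,680,-350,-220))
    r=least_squares(lambda p:np.linalg.norm(B-[p[0],p[1],p[2]],axis=1)-38,[610,-285,45],loss='soft_l1');print('  bulb',r.x,np.abs(r.fun).mean(),len(B))
    for nm,h in [('cap',(150,152))]:pass
    Q,uv,col,c=bar(fn,56,68,(400,620,-100,140)); print(' deck',len(Q),Q.mean(0),cv2.minAreaRect(Q[:,:2].astype(np.float32)))
    Q,uv,col,c=bar(fn,4,22,(520,760,150,340)); print(' hookbase',len(Q),Q[:,2].mean(),cv2.minAreaRect(Q[:,:2].astype(np.float32)))
E
python3 m.py
```

```text
scene0
 bar depth mean [501.9  26.3 224.2] 204 ends [486. -23. 216.] [517.  79. 214.] planefit [3.13511860e-01 4.90090344e+02] -26.57348971121337 81.4049594334611 499.1096319837891
 grey 42.0 127.66666666666667 [501.14082649  25.83922017 221.        ] -26.57348971121337 74.16757493557225
 prong 421
   [327 121] [529. 242. 200.] [513. 265. 180.]
   [326 124] [531. 238. 194.] [520. 253. 180.]
   [327 126] [533. 241. 188.] [527. 249. 180.]
   [329 127] [538. 243. 186.] [533. 250. 180.]
   [329 129] [539. 243. 180.] [538. 243. 180.]
   [333 128] [546. 248. 185.] [543. 254. 180.]
   [322 136] [558. 191. 198.] [545. 210. 180.]
   [322 137] [559. 190. 197.] [547. 207. 180.]
   [336 129] [554. 251. 185.] [550. 257. 180.]
   [321 140] [560. 186. 190.] [553. 196. 180.]
   [321 141] [562. 185. 188.] [556. 193. 180.]
   [338 131] [559. 254. 180.] [559. 254. 180.]
   [323 142] [565. 189. 185.] [562. 194. 180.]
   [323 143] [566. 188. 184.] [564. 191. 180.]
   [341 132] [566. 257. 179.] [566. 257. 180.]
   [324 144] [569. 189. 181.] [568. 190. 180.]
   [345 131] [573. 263. 184.] [570. 267. 180.]
 
[... 5297 characters left out ...]
.] [657. 277. 180.]
   [254 128] [658. 248. 182.] [659. 251. 180.]
   [256 129] [661. 240. 181.] [662. 242. 180.]
   [251 123] [654. 262. 193.] [666. 290. 180.]
 neck 231 [ 599.60327449 -295.50981847  105.43614621] [ 592.58635363 -301.88113748] [ 616.41774553 -280.34344628]
  neck axis [ 606.69552293 -287.50785632] 0.5088483522024236
  bulb [ 606.70998552 -287.25703828   44.05597377] 0.6302419933772525 745
 deck 929 [493.88452785   4.12186361  58.76341678] ((500.43878173828125, 23.082923889160156), (136.9728240966797, 158.50979614257812), 0.07186468690633774)
 hookbase 859 9.429360002992892 ((648.9005126953125, 264.2152099609375), (204.46153259277344, 140.00233459472656), 27.419475555419922)
```

```bash
python3 - <<'E'
from m import *
from scipy.spatial.transform import Rotation as Ro
st=get_state();print(Ro.from_rotvec(st['orientation']).as_matrix().round(3))
for fn in ['scene0','side0']:
    Q,uv,col,c=bar(fn,172,190,(500,720,150,340)); Z=plane(c,uv,180.)
    s=Z@np.array([.87,.5,0]); t=Z@np.array([-.5,.87,0])
    k=(s>592)&(s<665)
    tm=np.median(t[k]); out=[]
    for sg in (1,-1):
        kk=k&((t-tm)*sg>12)
        p=np.polyfit(s[kk],t[kk],1); r=t[kk]-np.polyval(p,s[kk]); print(fn,sg,kk.sum(),p,r.std(),np.polyval(p,625)); out.append(np.polyval(p,625))
    # prong lower tips: upturned pixels
    Q,uv,col,c=bar(fn,188,203,(500,600,150,340))
    for sg in (1,-1):
        kk=(Q@np.array([-.5,.87,0])-tm)*sg>0
        print('  tip up',kk.sum(),Q[kk].mean(0), (Q[kk]@np.array([.87,.5,0])).mean())
    tc=np.mean(out);print(' centre t',tc, 'point s=625', (np.array([.87,.5])*625+np.array([-.5,.87])*tc)/(.87**2+.25))
    # post
    Q,uv,col,c=bar(fn,40,165,(600,720,180,330)); 
    from scipy.optimize import least_squares
    Q=Q[(Q[:,2]>40)];print(' post',len(Q),Q.mean(0))
    r=least_squares(lambda p:np.hypot(Q[:,0]-p[0],Q[:,1]-p[1])-9,[650,262],loss='soft_l1');print('  ',r.x,np.abs(r.fun).mean())
    Q,uv,col,c=bar(fn,213,232,(440,560,-60,100)); Z=plane(c,uv,221.)
    a=np.array([.305,.952]); s=Z[:,:2]@a; t=Z[:,:2]@np.array([.952,-.305])
    print(' bar t',np.histogram(s,bins=12,range=(115,235))[0],t.mean(),t.std(), np.percentile(s,[0,2,50,98,100]),len(s)); g=col.astype(int).mean(1)
    for b in range(110,240,8):
        q=(s>=b)&(s<b+8)
        if q.any(): print('   ',b,q.sum(),g[q].mean().round(),t[q].mean().round(1),Q[q].mean(0).round())
E
```

```text
[[-0.    -0.976  0.22 ]
 [-0.001  0.22   0.976]
 [-1.    -0.    -0.001]]
scene0 1 83 [ -0.04768265 -26.14029718] 3.269449304861208 -55.94195076552737Traceback (most recent call last):
  File "<stdin>", line 11, in <module>
    raise TypeError("expected non-empty vector for x")
TypeError: expected non-empty vector for x
```

```bash
cat > m2.py <<'E'
from m import *
from scipy.optimize import least_squares
for fn in ['scene0','side0']:
    Q,uv,col,c=bar(fn,172,190,(500,720,150,340)); Z=plane(c,uv,180.)
    s=Z@np.array([.87,.5,0]); t=Z@np.array([-.5,.87,0]);tm=-88
    k=(s>592)&(s<665); out=[]
    for sg in (1,-1):
        kk=k&((t-tm)*sg>12)
        if kk.sum()<5: continue
        p=np.polyfit(s[kk],t[kk],1); r=t[kk]-np.polyval(p,s[kk]); print(fn,sg,kk.sum(),p,r.std(),np.polyval(p,625)); out.append(np.polyval(p,625))
    Q,uv,col,c=bar(fn,188,203,(500,600,150,340))
    for sg in (1,-1):
        kk=(Q@np.array([-.5,.87,0])-tm)*sg>0
        print('  tip up',kk.sum(),Q[kk].mean(0), (Q[kk]@np.array([.87,.5,0])).mean())
    tc=np.mean(out);print(' centre t',tc, 'point s=625', (np.array([.87,.5])*625+np.array([-.5,.87])*tc)/(.87**2+.25))
    Q,uv,col,c=bar(fn,40,165,(600,720,180,330)); print(' post',len(Q),Q.mean(0))
    r=least_squares(lambda p:np.hypot(Q[:,0]-p[0],Q[:,1]-p[1])-9,[650,262],loss='soft_l1');print('  ',r.x,np.abs(r.fun).mean())
    Q,uv,col,c=bar(fn,213,232,(440,560,-60,100)); Z=plane(c,uv,221.)
    a=np.array([.305,.952]); s=Z[:,:2]@a; t=Z[:,:2]@np.array([.952,-.305]);g=col.astype(int).mean(1)
    for b in range(110,240,8):
        q=(s>=b)&(s<b+8)
        if q.any(): print('   ',b,q.sum(),g[q].mean().round(),t[q].mean().round(1),Q[q].mean(0).round())
E
python3 m2.py
```

```text
scene0 1 83 [ -0.04768265 -26.14029718] 3.269449304861208 -55.94195076552737
scene0 -1 91 [-4.48376245e-02 -8.79734416e+01] 3.141675953983313 -115.99695693622593
  tip up 15 [532.7029072  240.42463982 195.02731983] 583.6638491697104
  tip up 17 [559.97047072 187.03288258 194.55355259] 580.6907508165019
 centre t -85.96945385087665 point s=625 [582.71400032 236.07763944]
 post 236 [650.33982148 261.86248261 101.42673458]
   [647.51638471 268.3568664 ] 0.732505659819869
    118 2 67.0 473.8 [486. -23. 217.]
    126 16 84.0 468.5 [487. -20. 222.]
    134 13 100.0 465.0 [488. -13. 225.]
    142 13 99.0 465.9 [491.  -5. 224.]
    150 13 98.0 465.8 [494.   2. 225.]
    158 15 81.0 465.8 [497.  10. 225.]
    166 17 67.0 466.2 [499.  16. 225.]
    174 18 70.0 465.9 [502.  24. 225.]
    182 18 71.0 465.7 [504.  31. 225.]
    190 17 70.0 466.2 [507.  39. 225.]
    198 13 91.0 464.9 [508.  47. 225.]
    206 12 95.0 466.0 [511.  56. 224.]
    214 12 98.0 466.0 [513.  63. 224.]
    222 18 87.0 469.3 [516.  72. 221.]
    230 7 102.0 465.7 [517.  76. 224.]
side0 1 48 [-0.10049888 -0.31311798] 4.508
[... 311 characters left out ...]
29.7741474]
 post 201 [644.8264309  259.40964648  99.69925523]
   [647.48515471 265.5412719 ] 1.0341690082191322
    110 4 108.0 466.2 [482. -25. 215.]
    118 6 116.0 467.0 [483. -25. 220.]
    126 6 154.0 467.2 [484. -21. 222.]
    134 7 171.0 466.9 [487. -12. 222.]
    142 6 170.0 467.5 [490.  -4. 222.]
    150 8 165.0 466.4 [491.   4. 221.]
    158 12 141.0 467.2 [494.  10. 222.]
    166 12 121.0 467.5 [497.  17. 223.]
    174 5 116.0 466.6 [498.  24. 223.]
    182 10 119.0 466.8 [500.  30. 223.]
    190 6 127.0 467.5 [503.  38. 223.]
    198 5 148.0 466.9 [505.  46. 222.]
    206 6 170.0 467.6 [509.  57. 222.]
    214 3 173.0 467.9 [512.  64. 222.]
    222 5 178.0 467.6 [514.  71. 222.]
```

```bash
cat > plan.py <<'E'
from h import *
from scipy.spatial.transform import Rotation as Ro
def plan(x,y,z,yaw,n):
    """target TCP, yaw = world angle of tool z axis (deg), tool down; per-row constant offset & turn (shift first, then turn)"""
    st=get_state(); R0=Ro.from_rotvec(st['orientation']).as_matrix(); p=np.array(st['position'])
    c,s=np.cos(np.radians(yaw)),np.sin(np.radians(yaw))
    X=np.array([0,0,-1.]);Z=np.array([c,s,0]);Rt=np.c_[X,np.cross(Z,X),Z]
    w=Ro.from_matrix(R0.T@Rt).as_rotvec(degrees=True)
    S=np.zeros((3,3))
    for k in range(n): S+=R0@Ro.from_rotvec(w*k/n,degrees=True).as_matrix()
    v=np.linalg.solve(S,np.array([x,y,z])-p)
    print('t',st['time'],'pos',p.round(1),'yaw',np.degrees(np.arctan2(R0[1,2],R0[0,2])).round(2),'open',round(st['opening'],1),'F',np.round(st['wrist_force'],1))
    print('rows',n,'offset',v.round(2),'turn',(w/n).round(2),'total turn',w.round(2),'tool-frame delta',(R0.T@(np.array([x,y,z])-p)).round(1))
E
python3 -c "
from plan import *
plan(498.3,27.2,320,-17.7,20)"
```

```text
t 0.15 pos [148.4 658.1 204.9] yaw 77.29 open 94.2 F [ 0.1  0.  -0.3]
rows 20 offset [ -5.74 -40.49  -2.24] turn [ 4.75 -0.    0.  ] total turn [ 9.499e+01 -4.000e-02  5.000e-02] tool-frame delta [-114.5 -480.1 -538.6]
```

```bash
python3 -c "
from plan import *
plan(498.3,27.2,320,-17.7,30)"
```

```text
t 0.15 pos [148.4 658.1 204.9] yaw 77.29 open 94.2 F [ 0.1  0.  -0.3]
rows 30 offset [ -3.83 -27.02  -1.12] turn [ 3.17 -0.    0.  ] total turn [ 9.499e+01 -4.000e-02  5.000e-02] tool-frame delta [-114.5 -480.1 -538.6]
```

Emit:
send_rows(
  series=[
    {"offset": [-11.5,-27,-1.1],"turn": [3.17,0,0]},
    {"offset": [-11.5,-27,-1.1],"turn": [3.17,0,0]},
    {"offset": [-11.5,-27,-1.1],"turn": [3.17,0,0]},
    {"offset": [-11.5,-27,-1.1],"turn": [3.17,0,0]},
    {"offset": [-11.5,-27,-1.1],"turn": [3.17,0,0]},
    {"offset": [-11.5,-27,-1.1],"turn": [3.17,0,0]},
    {"offset": [-11.5,-27,-1.1],"turn": [3.17,0,0]},
    {"offset": [-11.5,-27,-1.1],"turn": [3.17,0,0]},
    {"offset": [-11.5,-27,-1.1],"turn": [3.17,0,0]},
    {"offset": [-11.5,-27,-1.1],"turn": [3.17,0,0]},
  ],
  hand=0.2,
)

```text
time: 0.98
position: [383.1, 525.9, 321.6]
orientation: [-0.618, 1.481, 0.618]
wrist_force: [0.8, 0.6, 0.6]
opening: 56.7
```

Emit:
send_rows(
  series=[
    {"offset": [0,-27,-1.1],"turn": [3.17,0,0]},
    {"offset": [0,-27,-1.1],"turn": [3.17,0,0]},
    {"offset": [0,-27,-1.1],"turn": [3.17,0,0]},
    {"offset": [0,-27,-1.1],"turn": [3.17,0,0]},
    {"offset": [0,-27,-1.1],"turn": [3.17,0,0]},
    {"offset": [0,-27,-1.1],"turn": [3.17,0,0]},
    {"offset": [0,-27,-1.1],"turn": [3.17,0,0]},
    {"offset": [0,-27,-1.1],"turn": [3.17,0,0]},
    {"offset": [0,-27,-1.1],"turn": [3.17,0,0]},
    {"offset": [0,-27,-1.1],"turn": [3.17,0,0]},
  ],
)

```text
time: 1.82
position: [511.1, 291.8, 320.4]
orientation: [-0.186, 1.563, 0.186]
wrist_force: [0.9, -0.6, -0.1]
opening: 56.0
```

```bash
python3 -c "
from plan import *
plan(498.3,27.2,320,-17.7,10);im,d,c=snap('wrist','wrist1')
print(get_state()['joints'].round(2))"
```

```text
t 1.8167 pos [511.1 291.8 320.4] yaw 13.57 open 56.0 F [ 0.9 -0.6 -0.1]
rows 10 offset [  0.04 -26.8   -1.06] turn [ 3.13 -0.    0.  ] total turn [ 3.127e+01 -1.000e-02  0.000e+00] tool-frame delta [   0.4 -254.2  -74.5]
[-1.02  0.21  0.49  1.68 -0.1   1.28 -0.29]
```

View pics/wrist1.png

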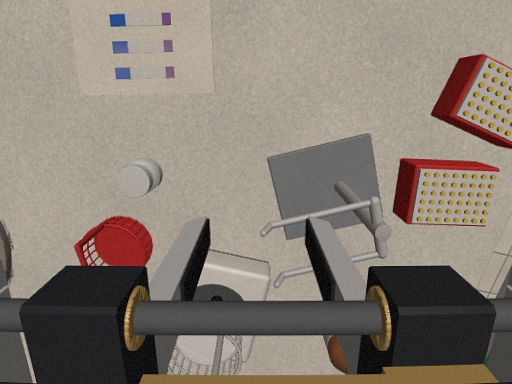

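```bash
cat > hookm.py <<'E'
from m import *
import sys
fn=sys.argv[1]
im,d,c=load(fn)
Q,uv,col,c=bar(fn,172,191,(500,720,150,340)); Z=plane(c,uv,180.)
a=np.radians(27.3);D=np.array([np.cos(a),np.sin(a)]);N=np.array([-D[1],D[0]]);S0=np.array([581,232.])
s=(Z[:,:2]-S0)@D;t=(Z[:,:2]-S0)@N
print(len(Z),np.percentile(s,[0,5,50,95,100]).round(1),np.percentile(t,[0,5,50,95,100]).round(1))
for sg in(1,-1):
    k=(s>-25)&(s<45)&(t*sg>15)&(t*sg<45)
    if k.sum()<8: continue
    p=np.polyfit(s[k],t[k],1);print(sg,k.sum(),p,(t[k]-np.polyval(p,s[k])).std(), 'tip min s',s[(t*sg>15)].min())
Q,uv,col,c=bar(fn,188,205,(500,600,150,340))
for sg in(1,-1):
    k=((Q[:,:2]-S0)@N)*sg>0
    if k.any():
        q=plane(c,uv[k],193.)[:,:2]; print('up tip s,t',((q-S0)@D).mean(),((q-S0)@N).mean(),k.sum(),Q[k].mean(0))
Q,uv,col,c=bar(fn,192,200,(610,690,220,310)); q=plane(c,uv,195.)[:,:2]
if len(q): print('post top', len(q),((q-S0)@D).mean(),((q-S0)@N).mean())
E
python3 hookm.py wrist1
```

```text
1698 [-42.3 -31.8  52.1  80.4  87.1] [-36.8 -32.7  18.9  32.7  35.9]
1 425 [-7.52381486e-04  2.97043016e+01] 2.1515418009762164 tip min s -41.0567740474006
-1 164 [ 1.14634459e-02 -2.94072825e+01] 2.3587922840003643 tip min s -42.26095148872233
up tip s,t -39.891946131186835 29.76750636561443 73 [531.61649035 241.14323525 195.35076152]
up tip s,t -39.48844864147842 -29.425000193694927 73 [558.98630638 188.9312083  194.99052895]
post top 231 75.66739497018561 1.3406326416611578
```

Emit:
send_rows(
  series=[
    {"offset": [0,-26.8,-1.1],"turn": [3.13,0,0]},
    {"offset": [0,-26.8,-1.1],"turn": [3.13,0,0]},
    {"offset": [0,-26.8,-1.1],"turn": [3.13,0,0]},
    {"offset": [0,-26.8,-1.1],"turn": [3.13,0,0]},
    {"offset": [0,-26.8,-1.1],"turn": [3.13,0,0]},
    {"offset": [0,-26.8,-1.1],"turn": [3.13,0,0]},
    {"offset": [0,-26.8,-1.1],"turn": [3.13,0,0]},
    {"offset": [0,-26.8,-1.1],"turn": [3.13,0,0]},
    {"offset": [0,-26.8,-1.1],"turn": [3.13,0,0]},
    {"offset": [0,-26.8,-1.1],"turn": [3.13,0,0]},
  ],
)

```text
time: 2.7
position: [497.9, 27.2, 320.4]
orientation: [0.243, 1.557, -0.243]
wrist_force: [0.2, -0.4, -0.1]
opening: 56.2
```

```bash
python3 -c "
from plan import *
plan(498.3,27.2,202,-17.7,10);im,d,c=snap('wrist','wrist2')
print(get_state()['joints'].round(2))"
```

```text
t 2.7 pos [497.9  27.2 320.4] yaw -17.73 open 56.2 F [ 0.2 -0.4 -0.1]
rows 10 offset [11.84  0.02  0.04] turn [-0. -0. -0.] total turn [-0.03 -0.01 -0.  ] tool-frame delta [118.4   0.2   0.4]
[-0.84  0.02  0.69  1.87 -0.01  1.26 -0.47]
```

View pics/wrist2.png

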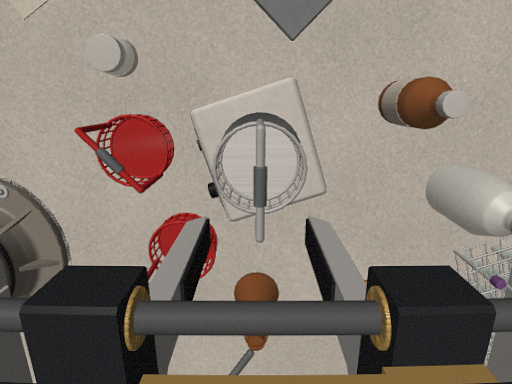

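```bash
python3 - <<'E'
from m import *
Q,uv,col,c=bar('wrist2',213,232,(440,560,-60,100)); Z=plane(c,uv,221.)
a=np.array([.305,.952]); s=Z[:,:2]@a; t=Z[:,:2]@np.array([.952,-.305]);g=col.astype(int).mean(1)
print(np.polyfit(s,t,1),t.mean())
for b in range(110,244,6):
    q=(s>=b)&(s<b+6)
    if q.any(): print('   ',b,q.sum(),g[q].mean().round(),t[q].mean().round(1),Q[q].mean(0).round())
E
```

```text
[3.61298919e-03 4.67972266e+02] 468.6254575611111
    122 26 122.0 468.2 [485. -21. 224.]
    128 47 131.0 468.2 [486. -17. 224.]
    134 54 131.0 468.7 [489. -12. 224.]
    140 54 130.0 468.6 [490.  -6. 224.]
    146 63 129.0 468.6 [492.  -0. 224.]
    152 54 129.0 468.6 [494.   6. 224.]
    158 72 84.0 468.6 [496.  12. 226.]
    164 91 78.0 468.6 [498.  17. 225.]
    170 77 79.0 468.5 [500.  23. 225.]
    176 90 80.0 468.5 [501.  29. 226.]
    182 77 78.0 468.5 [503.  34. 226.]
    188 94 80.0 468.7 [505.  40. 225.]
    194 75 114.0 468.7 [507.  45. 224.]
    200 62 131.0 468.6 [509.  51. 224.]
    206 63 131.0 468.5 [510.  57. 224.]
    212 70 132.0 468.9 [513.  62. 224.]
    218 70 133.0 468.9 [514.  68. 224.]
    224 69 139.0 468.8 [516.  74. 223.]
    230 18 144.0 468.9 [517.  77. 221.]
```

Emit:
send_rows(
  series=[
    {"offset": [14,-0.1,0.2],"turn": [0,0,0]},
    {"offset": [14,-0.1,0.2],"turn": [0,0,0]},
    {"offset": [14,-0.1,0.2],"turn": [0,0,0]},
    {"offset": [14,-0.1,0.2],"turn": [0,0,0]},
    {"offset": [14,-0.1,0.2],"turn": [0,0,0]},
    {"offset": [14,-0.1,0.2],"turn": [0,0,0]},
    {"offset": [13,-0.1,0.2],"turn": [0,0,0]},
    {"offset": [11,-0.1,0.2],"turn": [0,0,0]},
    {"offset": [7,0,0.2],"turn": [0,0,0]},
    {"offset": [3,0,0.2],"turn": [0,0,0]},
  ],
)

```text
time: 3.58
position: [499.9, 27.9, 201.7]
orientation: [0.239, 1.558, -0.24]
wrist_force: [0.2, 0.0, 0.3]
opening: 56.6
```

Emit:
send_rows(
  series=[
    {"offset": [0,0,0],"turn": [0,0,0]},
    {"offset": [0,0,0],"turn": [0,0,0]},
    {"offset": [0,0,0],"turn": [0,0,0]},
    {"offset": [0,0,0],"turn": [0,0,0]},
    {"offset": [0,0,0],"turn": [0,0,0]},
    {"offset": [0,0,0],"turn": [0,0,0]},
    {"offset": [0,0,0],"turn": [0,0,0]},
    {"offset": [0,0,0],"turn": [0,0,0]},
    {"offset": [0,0,0],"turn": [0,0,0]},
    {"offset": [0,0,0],"turn": [0,0,0]},
  ],
  hand=-1,
  newtons=25,
)

```text
time: 4.42
position: [500.5, 28.4, 202.6]
orientation: [0.238, 1.557, -0.238]
wrist_force: [0.9, 0.1, 2.1]
opening: 10.9
```

```bash
python3 -c "
from plan import *
plan(499.5,25.8,290,-17.5,10);im,d,c=snap('side','side2')
cv2.imwrite('pics/side2c.png',cv2.resize(im[60:280,140:360],None,fx=2.7,fy=2.7))"
```

```text
t 4.4167 pos [500.5  28.4 202.6] yaw -17.41 open 10.9 F [0.9 0.1 2.1]
rows 10 offset [-8.74 -0.28 -0.01] turn [ 0.01  0.   -0.  ] total turn [ 0.09  0.01 -0.  ] tool-frame delta [-87.4  -2.8  -0.1]
```

View pics/side2c.png

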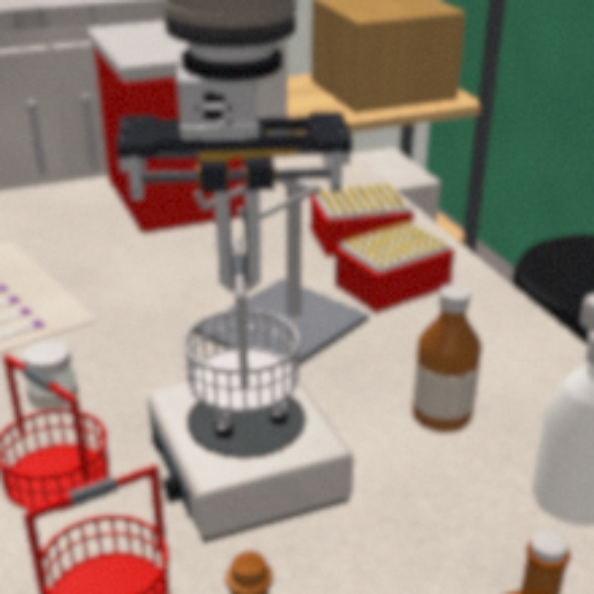

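Emit:
send_rows(
  series=[
    {"offset": [-2,0,0],"turn": [0,0,0]},
    {"offset": [-3,0,0],"turn": [0,0,0]},
    {"offset": [-3,0,0],"turn": [0,0,0]},
    {"offset": [-2,0,0],"turn": [0,0,0]},
    {"offset": [-1,0,0],"turn": [0,0,0]},
    {"offset": [0,2,0],"turn": [-1,0,0]},
    {"offset": [0,4,0],"turn": [-2,0,0]},
    {"offset": [0,6,0],"turn": [-2,0,0]},
    {"offset": [0,8,0],"turn": [-2,0,0]},
    {"offset": [0,8,0],"turn": [-2,0,0]},
  ],
)

```text
time: 5.3
position: [506.9, 56.3, 213.4]
orientation: [0.113, 1.568, -0.113]
wrist_force: [-0.3, 0.2, -1.7]
opening: 11.5
```

```bash
python3 -c "
from plan import *
plan(508.7,197.7,213,27.4,20);im,d,c=snap('side','side3')
cv2.imwrite('pics/side3c.png',cv2.resize(im[60:280,140:360],None,fx=2.7,fy=2.7))"
```

```text
t 5.3 pos [506.9  56.3 213.4] yaw -8.25 open 11.5 F [-0.3  0.2 -1.7]
rows 20 offset [0.02 7.09 1.18] turn [-1.78 -0.    0.  ] total turn [-3.565e+01 -1.000e-02  0.000e+00] tool-frame delta [  0.4 140.2 -18.5]
```

View pics/side3c.png

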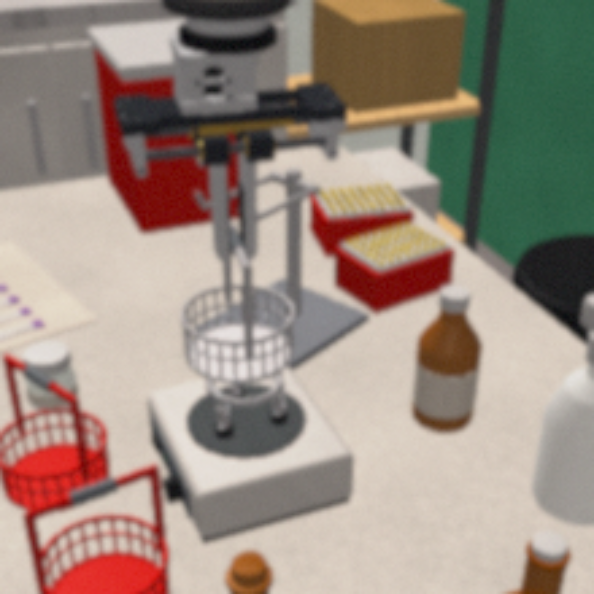

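Emit:
send_rows(
  series=[
    {"offset": [0,7.1,1.2],"turn": [-1.78,0,0]},
    {"offset": [0,7.1,1.2],"turn": [-1.78,0,0]},
    {"offset": [0,7.1,1.2],"turn": [-1.78,0,0]},
    {"offset": [0,7.1,1.2],"turn": [-1.78,0,0]},
    {"offset": [0,7.1,1.2],"turn": [-1.78,0,0]},
    {"offset": [0,7.1,1.2],"turn": [-1.78,0,0]},
    {"offset": [0,7.1,1.2],"turn": [-1.78,0,0]},
    {"offset": [0,7.1,1.2],"turn": [-1.78,0,0]},
    {"offset": [0,7.1,1.2],"turn": [-1.78,0,0]},
    {"offset": [0,7.1,1.2],"turn": [-1.78,0,0]},
  ],
)

```text
time: 6.18
position: [519.2, 126.9, 213.5]
orientation: [-0.131, 1.567, 0.131]
wrist_force: [-0.5, -0.5, -0.6]
opening: 11.3
```

Emit:
send_rows(
  series=[
    {"offset": [0,7.1,1.2],"turn": [-1.78,0,0]},
    {"offset": [0,7.1,1.2],"turn": [-1.78,0,0]},
    {"offset": [0,7.1,1.2],"turn": [-1.78,0,0]},
    {"offset": [0,7.1,1.2],"turn": [-1.78,0,0]},
    {"offset": [0,7.1,1.2],"turn": [-1.78,0,0]},
    {"offset": [0,7.1,1.2],"turn": [-1.78,0,0]},
    {"offset": [0,7.1,1.2],"turn": [-1.78,0,0]},
    {"offset": [0,7.1,1.2],"turn": [-1.78,0,0]},
    {"offset": [0,5,1.2],"turn": [-1.78,0,0]},
    {"offset": [0,3,0.5],"turn": [-1.78,0,0]},
  ],
)

```text
time: 7.02
position: [511.2, 192.3, 213.4]
orientation: [-0.375, 1.538, 0.375]
wrist_force: [-0.2, -0.5, -1.4]
opening: 11.1
```

```bash
python3 -c "
from plan import *
plan(579.8,234.4,213,27.4,10);im,d,c=snap('side','side4');im2,_,_=snap('scene','scene4')
cv2.imwrite('pics/side4c.png',np.hstack([cv2.resize(im[60:280,150:300],None,fx=2.5,fy=2.5),cv2.resize(im2[80:300,230:400],None,fx=2.5,fy=2.5)]))"
```

```text
t 7.0167 pos [511.2 192.3 213.4] yaw 27.41 open 11.1 F [-0.2 -0.5 -1.4]
rows 10 offset [0.04 0.58 8.03] turn [ 0. -0. -0.] total turn [ 0.01 -0.   -0.  ] tool-frame delta [ 0.4  5.8 80.3]
```

View pics/side4c.png

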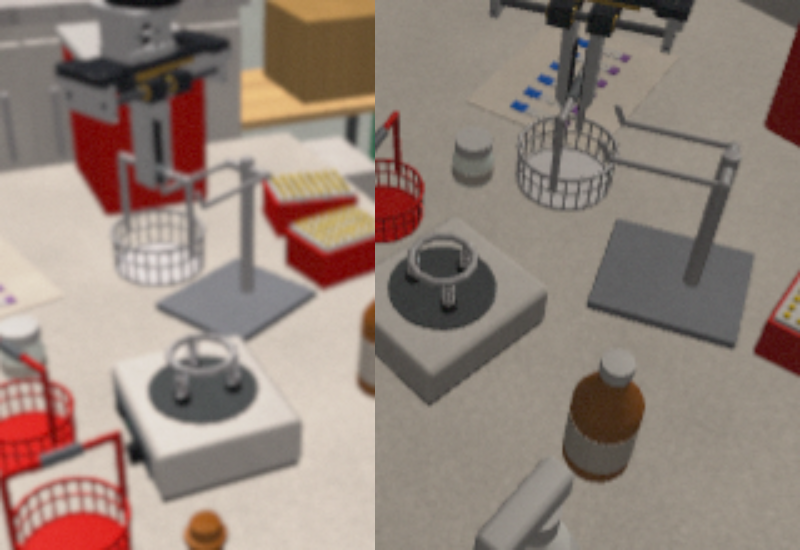

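Emit:
send_rows(
  series=[
    {"offset": [0,3,0],"turn": [0,0,0]},
    {"offset": [0,3,2],"turn": [0,0,0]},
    {"offset": [0,0,8],"turn": [0,0,0]},
    {"offset": [0,0,12],"turn": [0,0,0]},
    {"offset": [0,0,13],"turn": [0,0,0]},
    {"offset": [0,0,13],"turn": [0,0,0]},
    {"offset": [0,0,13],"turn": [0,0,0]},
    {"offset": [0,0,11],"turn": [0,0,0]},
    {"offset": [0,0,6],"turn": [0,0,0]},
    {"offset": [0,0,2],"turn": [0,0,0]},
  ],
)

```text
time: 7.95
position: [580.7, 233.6, 213.1]
orientation: [-0.372, 1.539, 0.372]
wrist_force: [-0.7, -0.1, -2.1]
opening: 11.1
```

```bash
python3 -c "
from plan import *
plan(579.8,234.4,169,27.4,10);im,d,c=snap('side','side5');im2,_,_=snap('scene','scene5')
cv2.imwrite('pics/side5c.png',np.hstack([cv2.resize(im[60:280,150:300],None,fx=2.5,fy=2.5),cv2.resize(im2[80:300,230:400],None,fx=2.5,fy=2.5)]))"
```

```text
t 7.95 pos [580.7 233.6 213.1] yaw 27.18 open 11.1 F [-0.7 -0.1 -2.1]
rows 10 offset [ 4.41  0.11 -0.04] turn [-0.02 -0.    0.  ] total turn [-0.22 -0.02  0.03] tool-frame delta [44.1  1.1 -0.4]
```

View pics/side5c.png

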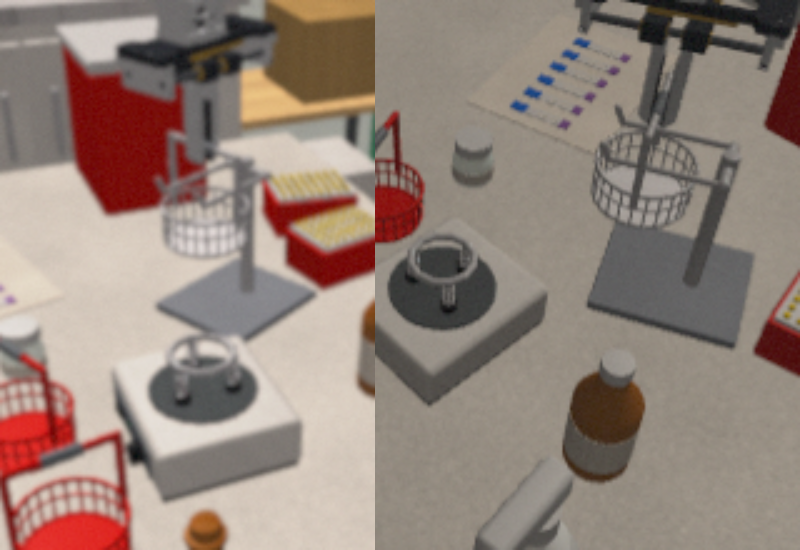

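Emit:
send_rows(
  series=[
    {"offset": [3,0,0],"turn": [0,0,0]},
    {"offset": [6,0,0],"turn": [0,0,0]},
    {"offset": [7,0,0],"turn": [0,0,0]},
    {"offset": [7,0,0],"turn": [0,0,0]},
    {"offset": [7,0,0],"turn": [0,0,0]},
    {"offset": [5,0,0],"turn": [0,0,0]},
    {"offset": [4,0,0],"turn": [0,0,0]},
    {"offset": [2,0,0],"turn": [0,0,0]},
    {"offset": [1,0,0],"turn": [0,0,0]},
    {"offset": [0.5,0,0],"turn": [0,0,0]},
  ],
)

```text
time: 8.88
position: [579.9, 233.3, 170.9]
orientation: [-0.372, 1.539, 0.372]
wrist_force: [-1.2, 0.6, -1.8]
opening: 11.4
```

```bash
python3 -c "
from plan import *
plan(579.8,234.4,169,27.4,10);im,d,c=snap('side','side6');im2,_,_=snap('scene','scene6')
cv2.imwrite('pics/side6c.png',np.hstack([cv2.resize(im[80:240,170:290],None,fx=3.4,fy=3.4,interpolation=2),cv2.resize(im2[100:260,290:400],None,fx=3.4,fy=3.4,interpolation=2)]))"
```

```text
t 8.8833 pos [579.9 233.3 170.9] yaw 27.19 open 11.4 F [-1.2  0.6 -1.8]
rows 10 offset [0.19 0.11 0.04] turn [-0.02 -0.    0.  ] total turn [-0.21 -0.    0.  ] tool-frame delta [1.9 1.1 0.4]
```

View pics/side6c.png

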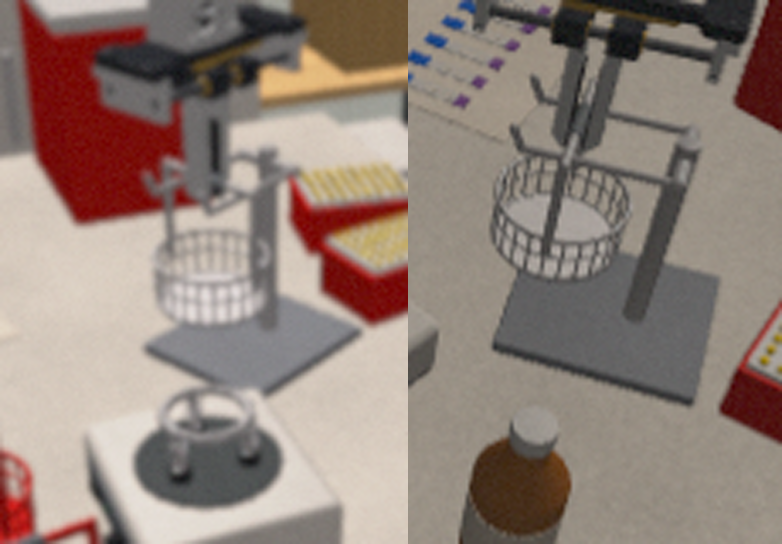

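Nearly down: the bar is across both prongs, with the basket hanging below. I'll ease it down until the force changes.

Emit:
send_rows(
  series=[
    {"offset": [0.3,0,0],"turn": [0,0,0]},
    {"offset": [0.3,0,0],"turn": [0,0,0]},
    {"offset": [0.3,0,0],"turn": [0,0,0]},
    {"offset": [0.3,0,0],"turn": [0,0,0]},
    {"offset": [0.3,0,0],"turn": [0,0,0]},
    {"offset": [0.3,0,0],"turn": [0,0,0]},
    {"offset": [0.3,0,0],"turn": [0,0,0]},
    {"offset": [0.2,0,0],"turn": [0,0,0]},
    {"offset": [0,0,0],"turn": [0,0,0]},
    {"offset": [0,0,0],"turn": [0,0,0]},
  ],
)

```text
time: 9.82
position: [579.9, 233.3, 168.8]
orientation: [-0.372, 1.538, 0.372]
wrist_force: [-0.9, 0.1, 1.5]
opening: 10.9
```

Emit:
send_rows(
  series=[
    {"offset": [0,0,0],"turn": [0,0,0]},
    {"offset": [0,0,0],"turn": [0,0,0]},
    {"offset": [0,0,0],"turn": [0,0,0]},
    {"offset": [0,0,0],"turn": [0,0,0]},
    {"offset": [0,0,0],"turn": [0,0,0]},
    {"offset": [0,0,0],"turn": [0,0,0]},
    {"offset": [-4,0,0],"turn": [0,0,0]},
    {"offset": [-8,0,0],"turn": [0,0,0]},
    {"offset": [-12,0,0],"turn": [0,0,0]},
    {"offset": [-14,0,0],"turn": [0,0,0]},
  ],
  hand=-0.2,
)

```text
time: 10.65
position: [579.8, 233.2, 207.8]
orientation: [-0.372, 1.539, 0.372]
wrist_force: [-0.1, 0.3, 1.0]
opening: 37.6
```

Emit:
send_rows(
  series=[
    {"offset": [-14,0,0],"turn": [0,0,0]},
    {"offset": [-14,0,0],"turn": [0,0,0]},
    {"offset": [-14,0,0],"turn": [0,0,0]},
    {"offset": [-14,0,0],"turn": [0,0,0]},
    {"offset": [-14,0,0],"turn": [0,0,0]},
    {"offset": [-14,0,0],"turn": [0,0,0]},
    {"offset": [-14,0,0],"turn": [0,0,0]},
    {"offset": [-12,0,0],"turn": [0,0,0]},
    {"offset": [-10,0,0],"turn": [0,0,0]},
    {"offset": [-6,0,0],"turn": [0,0,0]},
  ],
)

```text
time: 11.48
position: [580.2, 233.3, 334.5]
orientation: [-0.371, 1.537, 0.372]
wrist_force: [-0.2, -0.1, -0.0]
opening: 37.4
```

```bash
python3 -c "
from plan import *
plan(607.3,-286.3,300,-25,40);im,d,c=snap('side','side7');im2,_,_=snap('scene','scene7')
cv2.imwrite('pics/side7c.png',np.hstack([cv2.resize(im[80:240,170:290],None,fx=3.4,fy=3.4,interpolation=2),cv2.resize(im2[100:260,290:400],None,fx=3.4,fy=3.4,interpolation=2)]))"
```

```text
t 11.4833 pos [580.2 233.3 334.5] yaw 27.18 open 37.4 F [-0.2 -0.1 -0. ]
rows 40 offset [  0.86 -13.46   0.29] turn [ 1.3  0.  -0. ] total turn [ 5.218e+01  8.000e-02 -5.000e-02] tool-frame delta [  34.1 -474.6 -213.3]
```

View pics/side7c.png

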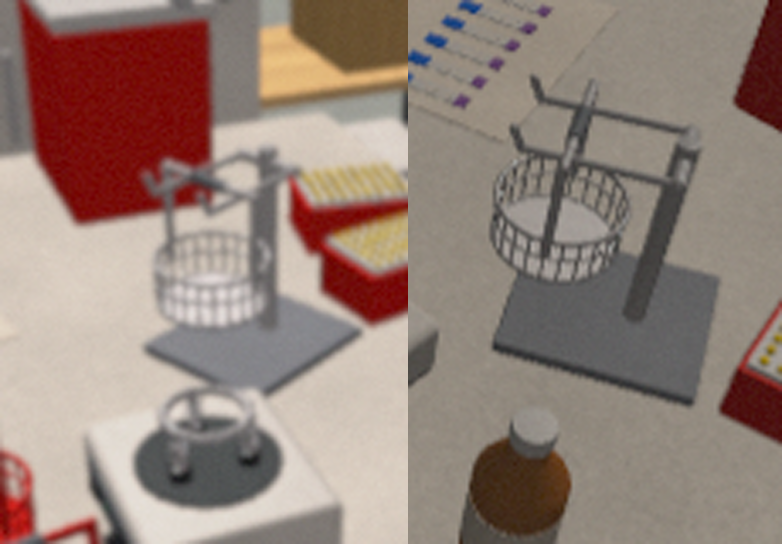

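Emit:
send_rows(
  series=[
    {"offset": [1.7,-27,0.6],"turn": [2.6,0,0]},
    {"offset": [1.7,-27,0.6],"turn": [2.6,0,0]},
    {"offset": [1.7,-27,0.6],"turn": [2.6,0,0]},
    {"offset": [1.7,-27,0.6],"turn": [2.6,0,0]},
    {"offset": [1.7,-27,0.6],"turn": [2.6,0,0]},
    {"offset": [1.7,-27,0.6],"turn": [2.6,0,0]},
    {"offset": [1.7,-27,0.6],"turn": [2.6,0,0]},
    {"offset": [1.7,-27,0.6],"turn": [2.6,0,0]},
    {"offset": [1.7,-27,0.6],"turn": [2.6,0,0]},
    {"offset": [1.7,-27,0.6],"turn": [2.6,0,0]},
  ],
  hand=0.3,
)

```text
time: 12.42
position: [657.0, -24.3, 314.7]
orientation: [-0.015, 1.572, 0.014]
wrist_force: [0.3, 0.2, 0.1]
opening: 61.2
```

```bash
python3 -c "
from plan import *
plan(607.3,-286.3,300,-25,10);im,d,c=snap('wrist','wrist8')"
```

```text
t 12.4167 pos [657.  -24.3 314.7] yaw 1.07 open 61.2 F [0.3 0.2 0.1]
rows 10 offset [  1.48 -26.89  -0.03] turn [ 2.61 -0.01  0.  ] total turn [26.07 -0.06  0.04] tool-frame delta [  14.8 -261.   -54.5]
```

View pics/wrist8.png

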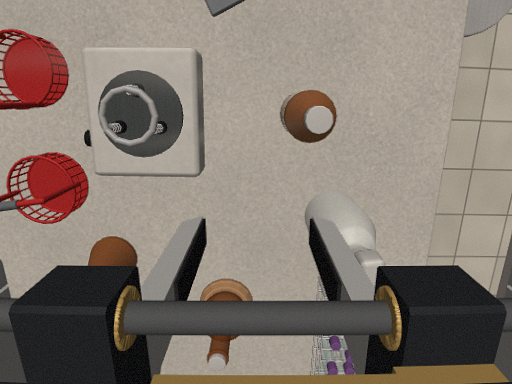

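```bash
cat > ring.py <<'E'
from m import *
import sys
from scipy.optimize import least_squares
for fn in sys.argv[1:]:
    Q,uv,col,c=bar(fn,95,112,(440,560,-40,90)); Z=plane(c,uv,102.)
    r=least_squares(lambda p:np.hypot(Z[:,0]-p[0],Z[:,1]-p[1])-p[2],[499,26,31],loss='soft_l1')
    e=cv2.fitEllipse(Z[:,:2].astype(np.float32))
    print(fn,len(Z),'ring',r.x.round(1),np.abs(r.fun).mean().round(2),'ell',np.round(e[0],1),np.round(e[1],1),'z',Q[:,2].mean().round(1), 'bbox mid',((Z.min(0)+Z.max(0))/2)[:2].round(1),(Z.max(0)-Z.min(0))[:2].round(1))
E
python3 ring.py scene7 side7 wrist8
```

```text
scene7 240 ring [501.3  30.6  31.7] 2.75 ell [501.4  30.5] [62.9 66.8] z 105.3 bbox mid [501.5  30.9] [73.4 71.6]
side7 209 ring [500.2  23.5  31.4] 2.89 ell [500.2  23.6] [63.2 65.6] z 101.8 bbox mid [500.2  23.3] [69.9 74.6]
wrist8 1196 ring [502.9  28.2  31.4] 2.21 ell [502.9  28.2] [63.5 64. ] z 104.5 bbox mid [502.5  28.3] [70.3 71.2]
```

Emit:
send_rows(
  series=[
    {"offset": [1.5,-27,0],"turn": [2.6,0,0]},
    {"offset": [1.5,-27,0],"turn": [2.6,0,0]},
    {"offset": [1.5,-27,0],"turn": [2.6,0,0]},
    {"offset": [1.5,-27,0],"turn": [2.6,0,0]},
    {"offset": [1.5,-27,0],"turn": [2.6,0,0]},
    {"offset": [1.5,-27,0],"turn": [2.6,0,0]},
    {"offset": [1.5,-27,0],"turn": [2.6,0,0]},
    {"offset": [1.5,-27,0],"turn": [2.6,0,0]},
    {"offset": [1.5,-26,0],"turn": [2.6,0,0]},
    {"offset": [1.5,-26,0],"turn": [2.6,0,0]},
  ],
)

```text
time: 13.3
position: [608.3, -285.4, 299.8]
orientation: [0.341, 1.545, -0.341]
wrist_force: [0.7, -0.3, -0.1]
opening: 61.1
```

```bash
python3 -c "
from plan import *
plan(607.3,-286.3,92,-25,10);im,d,c=snap('wrist','wrist9')"
```

```text
t 13.3 pos [ 608.3 -285.4  299.8] yaw -24.93 open 61.1 F [ 0.7 -0.3 -0.1]
rows 10 offset [20.78 -0.12 -0.04] turn [ 0.01 -0.01  0.  ] total turn [ 0.07 -0.06  0.02] tool-frame delta [207.8  -1.2  -0.3]
```

View pics/wrist9.png

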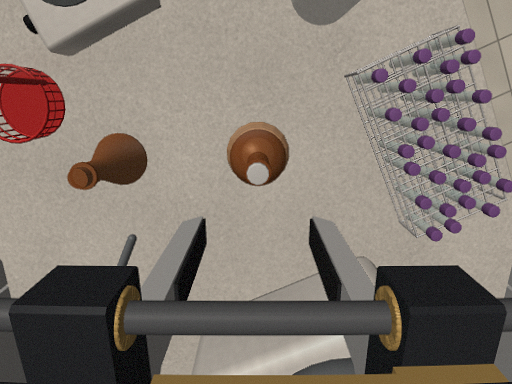

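```bash
python3 - <<'E'
from m import *
Q,uv,col,c=bar('wrist9',134,155,(560,660,-340,-230)); Z=plane(c,uv,145.)
print('stopper',len(Z),Q.mean(0).round(1),cv2.minEnclosingCircle(Z[:,:2].astype(np.float32)),np.percentile(Q[:,2],[5,50,95]))
B,uv,col,c=bar('wrist9',32,80,(550,680,-350,-220))
from scipy.optimize import least_squares
r=least_squares(lambda p:np.linalg.norm(B-p,axis=1)-38,[607,-286,45],loss='soft_l1');print('bulb',r.x,np.abs(r.fun).mean(),len(B))
im,d,c=load('wrist9');cv2.imwrite('pics/w9c.png',cv2.resize(im[100:210,200:320],None,fx=5,fy=5,interpolation=2))
E
```

```text
stopper 582 [ 609.2 -285.6  143.2] ((609.3872680664062, -285.35260009765625), 14.532585144042969) [137.11035401 145.44669256 147.15719759]
bulb [ 608.52399056 -287.34377737   45.74764221] 0.41343150124274214 1654
```

View pics/w9c.png

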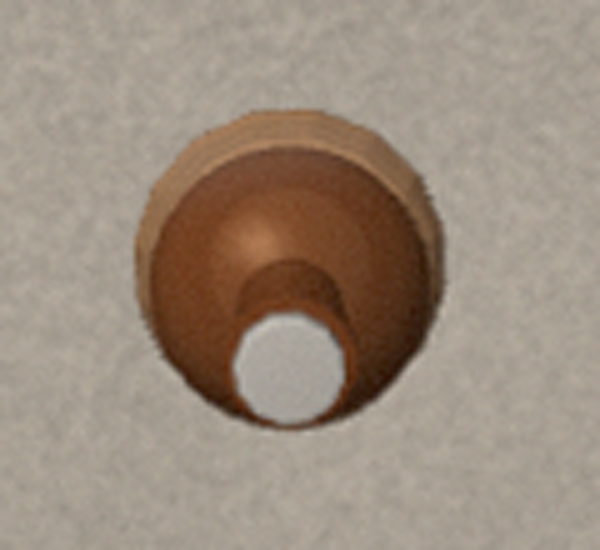

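Emit:
send_rows(
  series=[
    {"offset": [8,-0.1,0.1],"turn": [0,0,0]},
    {"offset": [16,-0.1,0.1],"turn": [0,0,0]},
    {"offset": [24,-0.1,0.1],"turn": [0,0,0]},
    {"offset": [28,-0.1,0.1],"turn": [0,0,0]},
    {"offset": [28,-0.1,0.1],"turn": [0,0,0]},
    {"offset": [28,-0.1,0.1],"turn": [0,0,0]},
    {"offset": [28,-0.1,0.1],"turn": [0,0,0]},
    {"offset": [24,0,0.1],"turn": [0,0,0]},
    {"offset": [16,0,0],"turn": [0,0,0]},
    {"offset": [8,0,0],"turn": [0,0,0]},
  ],
)

```text
time: 14.18
position: [608.4, -283.4, 89.3]
orientation: [0.339, 1.548, -0.338]
wrist_force: [-0.1, -0.1, -0.3]
opening: 61.4
```

```bash
python3 -c "
from plan import *
plan(608.8,-286.4,91,-25,10);im,d,c=snap('side','side10');im2,_,_=snap('scene','scene10')
cv2.imwrite('pics/side10c.png',np.hstack([cv2.resize(im[180:340,280:400],None,fx=3.3,fy=3.3,interpolation=2),cv2.resize(im2[210:370,120:240],None,fx=3.3,fy=3.3,interpolation=2)]))"
```

```text
t 14.1833 pos [ 608.4 -283.4   89.3] yaw -24.7 open 61.4 F [-0.1 -0.1 -0.3]
rows 10 offset [-0.17 -0.26  0.16] turn [ 0.03 -0.02  0.  ] total turn [ 0.3  -0.23  0.02] tool-frame delta [-1.7 -2.6  1.6]
```

View pics/side10c.png

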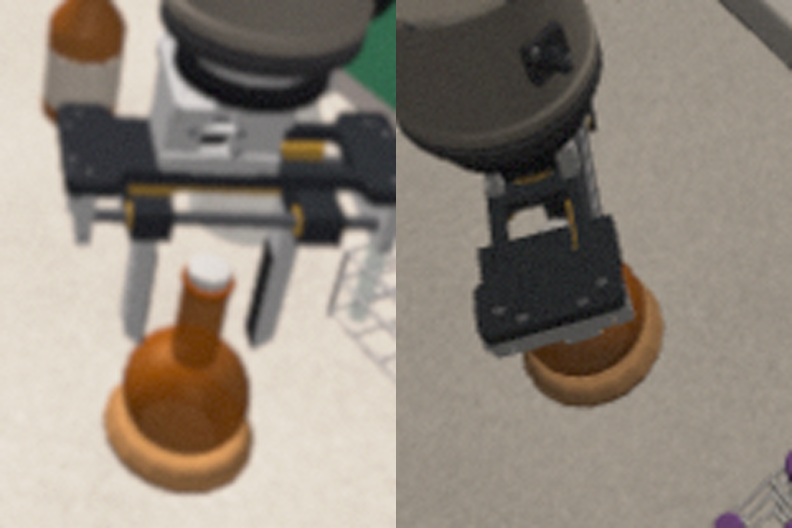

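Emit:
send_rows(
  series=[
    {"offset": [-0.6,-0.9,0.5],"turn": [0.1,0,0]},
    {"offset": [-0.6,-0.9,0.5],"turn": [0.1,0,0]},
    {"offset": [-0.5,-0.8,0.5],"turn": [0.1,0,0]},
    {"offset": [0,0,0],"turn": [0,0,0]},
    {"offset": [0,0,0],"turn": [0,0,0]},
    {"offset": [0,0,0],"turn": [0,0,0]},
    {"offset": [0,0,0],"turn": [0,0,0]},
    {"offset": [0,0,0],"turn": [0,0,0]},
    {"offset": [0,0,0],"turn": [0,0,0]},
    {"offset": [0,0,0],"turn": [0,0,0]},
  ],
)

```text
time: 15.12
position: [609.7, -288.4, 94.4]
orientation: [0.344, 1.543, -0.344]
wrist_force: [0.1, 0.9, 0.4]
opening: 61.0
```

Emit:
send_rows(
  series=[
    {"offset": [0,0,0],"turn": [0,0,0]},
    {"offset": [0,0,0],"turn": [0,0,0]},
    {"offset": [0,0,0],"turn": [0,0,0]},
    {"offset": [0,0,0],"turn": [0,0,0]},
    {"offset": [0,0,0],"turn": [0,0,0]},
    {"offset": [0,0,0],"turn": [0,0,0]},
    {"offset": [0,0,0],"turn": [0,0,0]},
    {"offset": [0,0,0],"turn": [0,0,0]},
    {"offset": [0,0,0],"turn": [0,0,0]},
    {"offset": [0,0,0],"turn": [0,0,0]},
  ],
  hand=-1,
  newtons=45,
)

```text
time: 15.95
position: [609.5, -288.4, 94.3]
orientation: [0.344, 1.544, -0.344]
wrist_force: [-1.6, 0.6, -0.1]
opening: 28.0
```

```bash
python3 -c "
from plan import *
plan(502,27.5,240,-25,10)"
```

```text
t 15.95 pos [ 609.5 -288.4   94.3] yaw -25.11 open 28.0 F [-1.6  0.6 -0.1]
rows 10 offset [-14.56  24.06 -23.12] turn [-0.01 -0.    0.  ] total turn [-0.11 -0.02  0.  ] tool-frame delta [-145.6  240.4 -231.5]
```

Emit:
send_rows(
  series=[
    {"offset": [-3,0,0],"turn": [0,0,0]},
    {"offset": [-6,0,0],"turn": [0,0,0]},
    {"offset": [-12,0,0],"turn": [0,0,0]},
    {"offset": [-16,0,0],"turn": [0,0,0]},
    {"offset": [-18,0,0],"turn": [0,0,0]},
    {"offset": [-18,0,0],"turn": [0,0,0]},
    {"offset": [-18,0,0],"turn": [0,0,0]},
    {"offset": [-16,0,0],"turn": [0,0,0]},
    {"offset": [-12,0,0],"turn": [0,0,0]},
    {"offset": [-7,0,0],"turn": [0,0,0]},
  ],
)

```text
time: 16.78
position: [610.1, -288.8, 222.7]
orientation: [0.344, 1.541, -0.344]
wrist_force: [-0.1, -0.9, -3.6]
opening: 28.4
```

```bash
python3 -c "
from plan import *
plan(502,27.5,219,0,30);im,d,c=snap('side','side11');im2,_,_=snap('scene','scene11')
cv2.imwrite('pics/side11c.png',np.hstack([cv2.resize(im[120:340,280:420],None,fx=2.7,fy=2.7,interpolation=2),cv2.resize(im2[150:370,100:240],None,fx=2.7,fy=2.7,interpolation=2)]))"
```

```text
t 16.7833 pos [ 610.1 -288.8  222.7] yaw -25.12 open 28.4 F [-0.1 -0.9 -3.6]
rows 30 offset [ 0.12  9.54 -5.93] turn [-0.84  0.    0.  ] total turn [-2.512e+01  1.200e-01  1.000e-02] tool-frame delta [   3.3  240.5 -232.1]
```

View pics/side11c.png

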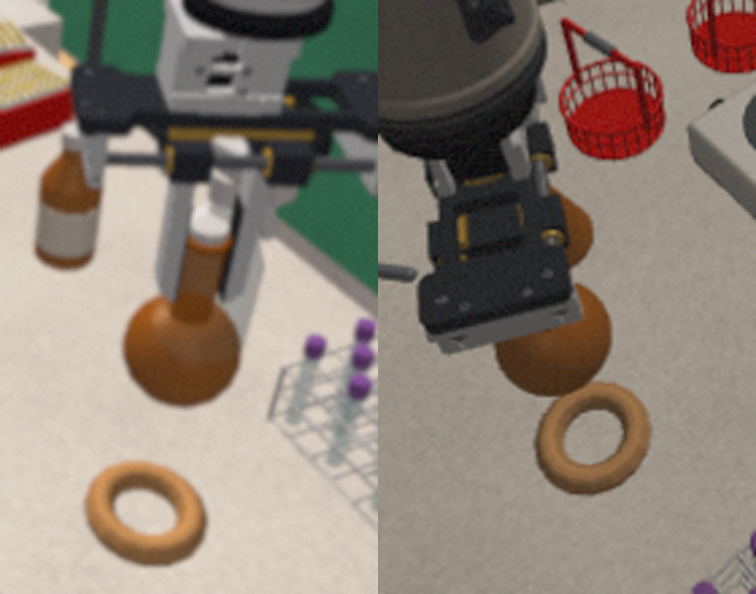

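Emit:
send_rows(
  series=[
    {"offset": [0,6,-3.7],"turn": [-1.26,0,0]},
    {"offset": [0,11,-7],"turn": [-1.26,0,0]},
    {"offset": [0,16,-10],"turn": [-1.26,0,0]},
    {"offset": [0,16,-10],"turn": [-1.26,0,0]},
    {"offset": [0,16,-10],"turn": [-1.26,0,0]},
    {"offset": [0,16,-10],"turn": [-1.26,0,0]},
    {"offset": [0,16,-10],"turn": [-1.26,0,0]},
    {"offset": [0,16,-10],"turn": [-1.26,0,0]},
    {"offset": [0,16,-10],"turn": [-1.26,0,0]},
    {"offset": [0,16,-10],"turn": [-1.26,0,0]},
  ],
)

```text
time: 17.72
position: [569.8, -119.9, 219.5]
orientation: [0.169, 1.566, -0.168]
wrist_force: [-0.3, 0.7, -3.7]
opening: 28.1
```

```bash
python3 -c "
from plan import *
plan(502,27.5,222,0,10);plan(502,27.5,222,0,20)"
```

```text
t 17.7167 pos [ 569.8 -119.9  219.5] yaw -12.3 open 28.1 F [-0.3  0.7 -3.7]
rows 10 offset [-0.25 13.86 -8.49] turn [-1.23 -0.01 -0.  ] total turn [-1.23e+01 -8.00e-02 -1.00e-02] tool-frame delta [ -2.4 129.5 -97.7]
t 17.7167 pos [ 569.8 -119.9  219.5] yaw -12.3 open 28.1 F [-0.3  0.7 -3.7]
rows 20 offset [-0.12  6.95 -4.21] turn [-0.61 -0.   -0.  ] total turn [-1.23e+01 -8.00e-02 -1.00e-02] tool-frame delta [ -2.4 129.5 -97.7]
```

Emit:
send_rows(
  series=[
    {"offset": [-0.3,17,-10.5],"turn": [-1.23,0,0]},
    {"offset": [-0.3,17,-10.5],"turn": [-1.23,0,0]},
    {"offset": [-0.3,17,-10.5],"turn": [-1.23,0,0]},
    {"offset": [-0.3,17,-10.5],"turn": [-1.23,0,0]},
    {"offset": [-0.3,17,-10.5],"turn": [-1.23,0,0]},
    {"offset": [-0.3,17,-10.5],"turn": [-1.23,0,0]},
    {"offset": [-0.3,15,-9],"turn": [-1.23,0,0]},
    {"offset": [-0.3,11,-7],"turn": [-1.23,0,0]},
    {"offset": [0,7,-4],"turn": [-1.23,0,0]},
    {"offset": [0,3,-2],"turn": [-1.23,0,0]},
  ],
)

```text
time: 18.55
position: [505.3, 27.5, 222.5]
orientation: [-0.0, 1.571, 0.001]
wrist_force: [-0.6, -0.2, -2.9]
opening: 28.7
```

Emit:
send_rows(
  series=[
    {"offset": [0,0,0],"turn": [0,0,0]},
    {"offset": [0,0,0],"turn": [0,0,0]},
    {"offset": [0,0,0],"turn": [0,0,0]},
    {"offset": [0,0,0],"turn": [0,0,0]},
    {"offset": [0,0,0],"turn": [0,0,0]},
    {"offset": [0,0,0],"turn": [0,0,0]},
    {"offset": [0,0,0],"turn": [0,0,0]},
    {"offset": [0,0,0],"turn": [0,0,0]},
    {"offset": [0,0,0],"turn": [0,0,0]},
    {"offset": [0,0,0],"turn": [0,0,0]},
  ],
)

```text
time: 19.38
position: [506.0, 26.1, 222.8]
orientation: [0.003, 1.571, -0.003]
wrist_force: [-0.4, -0.7, -3.1]
opening: 27.9
```

```bash
cat > fl.py <<'E'
from plan import *
import sys
from scipy.optimize import least_squares
def bulb(fn,tcp):
    im,d,c=load(fn);P=cloud(d,c)
    hsv=cv2.cvtColor(im,cv2.COLOR_BGR2HSV)
    m=(hsv[...,0]>3)&(hsv[...,0]<20)&(hsv[...,1]>110)&(d>0)
    est=np.array([tcp[0],tcp[1],tcp[2]-17-32])
    m&=np.linalg.norm(P-est,axis=2)<60
    B=P[m&(P[...,2]<est[2]+30)]
    r=least_squares(lambda p:np.linalg.norm(B-p,axis=1)-38,est,loss='soft_l1')
    print(fn,'bulb',r.x.round(1),len(B),np.abs(r.fun).mean().round(2),'rel TCP',(r.x-tcp).round(1))
    N=P[m&(P[...,2]>est[2]+40)&(P[...,2]<est[2]+85)]
    if len(N)>20:
        r=least_squares(lambda p:np.hypot(N[:,0]-p[0]-p[2]*(N[:,2]-est[2]-60),N[:,1]-p[1]-p[3]*(N[:,2]-est[2]-60))-13.5,[tcp[0],tcp[1],0,0],loss='soft_l1');print('   neck',r.x.round(3),len(N))
n=sys.argv[1]
for k in ['side','scene','wrist']: 
    p=np.array(get_state()['position']); snap(k,k+n); bulb(k+n,p)
plan(502,27.5,222,0,10)
im,d,c=load('side'+n);im2,_,_=load('scene'+n)
cv2.imwrite('pics/c'+n+'.png',np.hstack([cv2.resize(im[90:270,160:300],None,fx=2.8,fy=2.8,interpolation=2),cv2.resize(im2[80:260,190:330],None,fx=2.8,fy=2.8,interpolation=2)]))
E
python3 fl.py 12;python3 ring.py side12 scene12 wrist12
```

```text
side12 bulb [503.6  26.5 172.5] 584 0.81 rel TCP [ -2.5   0.3 -50.3]
   neck [5.0502e+02 2.6138e+01 7.0000e-02 1.2000e-02] 67
scene12 bulb [503.7  29.3 176. ] 535 0.74 rel TCP [ -2.3   3.2 -46.8]
   neck [ 5.05146e+02  2.88140e+01  4.00000e-02 -8.00000e-03] 48
wrist12 bulb [504.7  26.8 174.6] 3507 0.32 rel TCP [ -1.3   0.6 -48.2]
   neck [ 5.05701e+02  2.68300e+01  1.50000e-02 -1.00000e-03] 438
t 19.5333 pos [506.   26.1 222.8] yaw -0.21 open 28.2 F [-0.6 -0.3 -3.1]
rows 10 offset [ 0.08  0.14 -0.4 ] turn [-0.02 -0.    0.  ] total turn [-0.21 -0.    0.  ] tool-frame delta [ 0.8  1.4 -4. ]
side12 210 ring [500.2  23.4  31.4] 2.92 ell [500.2  23.6] [63.3 65.5] z 101.8 bbox mid [500.2  23.3] [69.9 74.6]
scene12 188 ring [501.6  30.3  31.4] 2.8 ell [501.2  30.5] [62.4 67.8] z 105.2 bbox mid [501.5  30.7] [73.4 71.1]
wrist12 567 ring [503.2  21.7  37.5] 1.85 ell [495.  198.3] [132.5 278.8] z 104.9 bbox mid [502.4  52.3] [63.7 24.2]
```

View pics/c12.png

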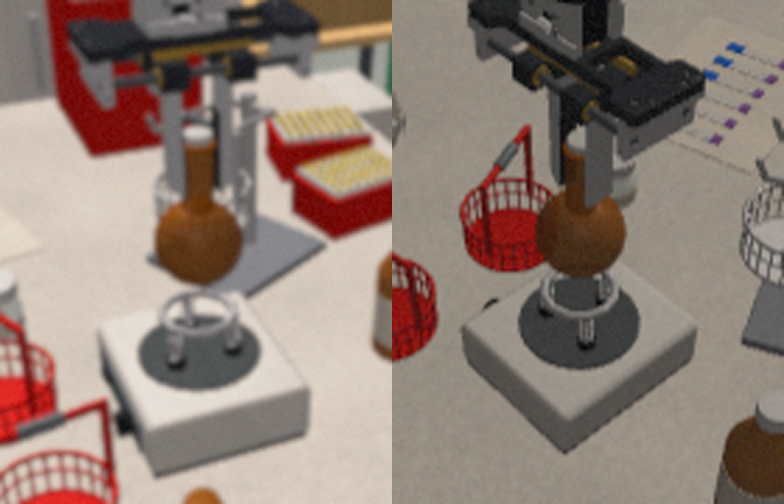

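View pics/wrist12.png

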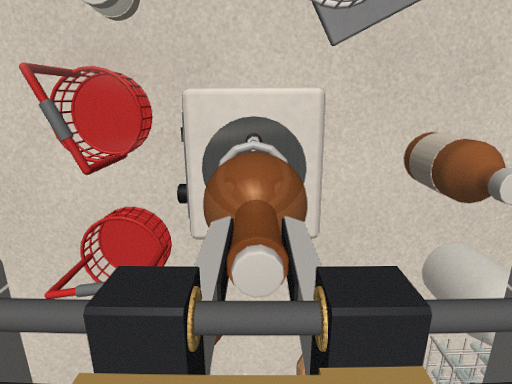

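Emit:
send_rows(
  series=[
    {"offset": [2,0,-0.8],"turn": [0,0,0]},
    {"offset": [4,0,-0.8],"turn": [0,0,0]},
    {"offset": [6,0,-0.8],"turn": [0,0,0]},
    {"offset": [6,0,0],"turn": [0,0,0]},
    {"offset": [6,0,0],"turn": [0,0,0]},
    {"offset": [5,0,0],"turn": [0,0,0]},
    {"offset": [4,0,0],"turn": [0,0,0]},
    {"offset": [3,0,0],"turn": [0,0,0]},
    {"offset": [2,0,0],"turn": [0,0,0]},
    {"offset": [1,0,0],"turn": [0,0,0]},
  ],
)

```text
time: 20.37
position: [503.6, 26.1, 183.5]
orientation: [0.003, 1.571, -0.003]
wrist_force: [0.1, -0.7, -3.0]
opening: 28.3
```

```bash
python3 fl.py 13;python3 ring.py side13 scene13
```

```text
side13 bulb [500.9  26.5 133. ] 557 0.84 rel TCP [ -2.7   0.4 -50.5]
   neck [5.01674e+02 2.70380e+01 1.00000e-02 8.10000e-02] 64
scene13 bulb [501.   29.4 136.9] 478 0.76 rel TCP [ -2.5   3.3 -46.6]
   neck [5.02357e+02 2.92630e+01 5.30000e-02 2.30000e-02] 38
wrist13 bulb [502.4  26.7 135.6] 3519 0.32 rel TCP [ -1.3   0.6 -48.1]
   neck [ 5.03345e+02  2.67730e+01  1.60000e-02 -3.00000e-03] 435
t 20.5167 pos [503.7  26.1 183.9] yaw -0.21 open 28.0 F [ 0.2 -0.  -3.2]
rows 10 offset [-3.81  0.14 -0.17] turn [-0.02  0.    0.  ] total turn [-0.21  0.    0.  ] tool-frame delta [-38.1   1.4  -1.7]
side13 129 ring [500.5  24.3  31.4] 3.79 ell [500.4  23.5] [62.9 64.4] z 102.7 bbox mid [500.2  14.4] [69.9 56.8]
scene13 121 ring [500.4  31.3  32.7] 2.66 ell [480.6  46.1] [ 75.7 118.8] z 105.4 bbox mid [507.3  27.6] [61.7 64.9]
```

View pics/c13.png

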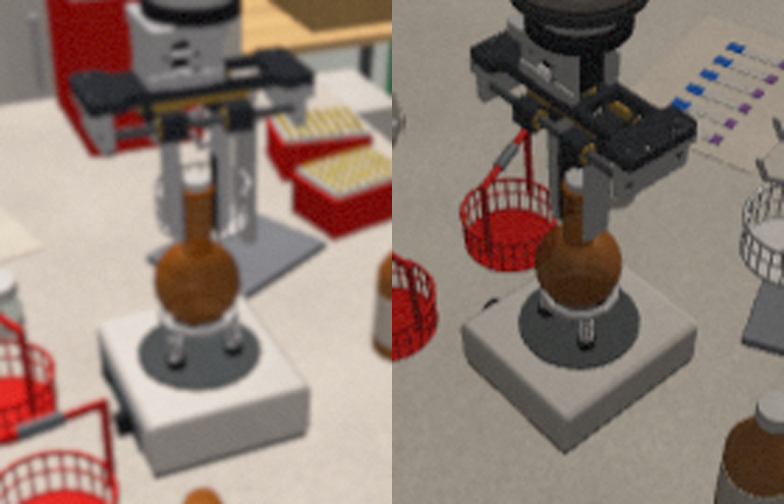

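Emit:
send_rows(
  series=[
    {"offset": [0.8,0,0],"turn": [0,0,0]},
    {"offset": [0.8,0,0],"turn": [0,0,0]},
    {"offset": [0.8,0,0],"turn": [0,0,0]},
    {"offset": [0.8,0,0],"turn": [0,0,0]},
    {"offset": [0.8,0,0],"turn": [0,0,0]},
    {"offset": [0.8,0,0],"turn": [0,0,0]},
    {"offset": [0.8,0,0],"turn": [0,0,0]},
    {"offset": [0.8,0,0],"turn": [0,0,0]},
    {"offset": [0.6,0,0],"turn": [0,0,0]},
    {"offset": [0,0,0],"turn": [0,0,0]},
  ],
)

```text
time: 21.35
position: [503.9, 26.3, 176.9]
orientation: [0.003, 1.57, -0.003]
wrist_force: [0.1, 1.3, 1.6]
opening: 28.1
```

Emit:
send_rows(
  series=[
    {"offset": [0.5,0,0],"turn": [0,0,0]},
    {"offset": [0.6,0,0],"turn": [0,0,0]},
    {"offset": [0.6,0,0],"turn": [0,0,0]},
    {"offset": [0.6,0,0],"turn": [0,0,0]},
    {"offset": [0.6,0,0],"turn": [0,0,0]},
    {"offset": [0.6,0,0],"turn": [0,0,0]},
    {"offset": [0.5,0,0],"turn": [0,0,0]},
    {"offset": [0.5,0,0],"turn": [0,0,0]},
    {"offset": [0.5,0,0],"turn": [0,0,0]},
    {"offset": [0,0,0],"turn": [0,0,0]},
  ],
)

```text
time: 22.18
position: [503.7, 26.2, 171.8]
orientation: [0.003, 1.571, -0.003]
wrist_force: [0.3, 1.0, 5.7]
opening: 28.3
```

```bash
python3 fl.py 14;python3 ring.py side14 scene14
```

```text
side14 bulb [501.2  26.7 121.4] 519 0.91 rel TCP [ -2.5   0.6 -50.3]
   neck [5.02679e+02 2.67460e+01 6.60000e-02 4.20000e-02] 63
scene14 bulb [501.3  29.7 125.1] 456 0.78 rel TCP [ -2.5   3.6 -46.7]
   neck [ 5.01667e+02  2.89810e+01 -8.60000e-02  1.00000e-03] 43
wrist14 bulb [502.5  27.1 123.8] 3510 0.31 rel TCP [ -1.2   0.9 -48.1]
   neck [ 5.0340e+02  2.6952e+01  1.2000e-02 -5.0000e-03] 439
t 22.3333 pos [503.8  26.2 171.9] yaw -0.21 open 28.1 F [0.8 1.9 5.3]
rows 10 offset [-5.01  0.13 -0.17] turn [-0.02  0.   -0.  ] total turn [-0.21  0.01 -0.  ] tool-frame delta [-50.1   1.3  -1.7]
side14 134 ring [500.8  25.2  33.2] 3.9 ell [504.   31.2] [69.7 83.9] z 101.0 bbox mid [500.7   6.8] [73.5 47.4]
scene14 117 ring [502.8  28.9  33.4] 2.73 ell [495.4  35.5] [72.5 88.4] z 100.7 bbox mid [512.9  22.1] [57.3 61.8]
```

View pics/c14.png

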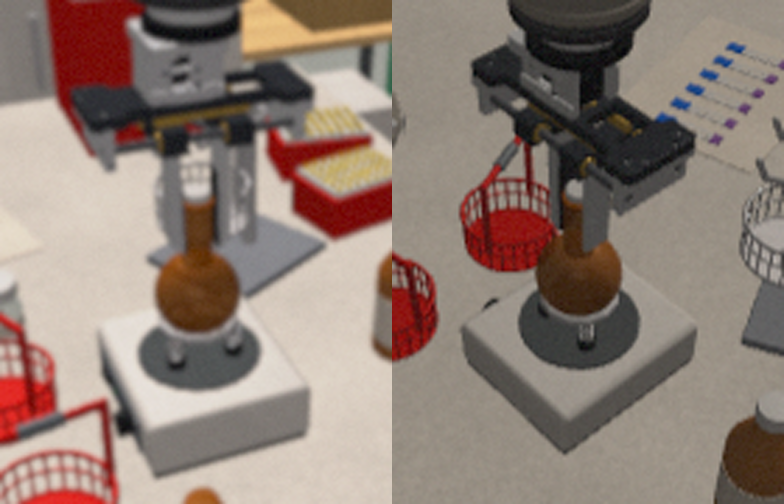

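Emit:
send_rows(
  series=[
    {"offset": [0.5,0,0],"turn": [0,0,0]},
    {"offset": [0.7,0,0],"turn": [0,0,0]},
    {"offset": [0.7,0,0],"turn": [0,0,0]},
    {"offset": [0.7,0,0],"turn": [0,0,0]},
    {"offset": [0.7,0,0],"turn": [0,0,0]},
    {"offset": [0.7,0,0],"turn": [0,0,0]},
    {"offset": [0.6,0,0],"turn": [0,0,0]},
    {"offset": [0.5,0,0],"turn": [0,0,0]},
    {"offset": [0.3,0,0],"turn": [0,0,0]},
    {"offset": [0,0,0],"turn": [0,0,0]},
  ],
)

```text
time: 23.17
position: [503.8, 26.3, 166.6]
orientation: [0.003, 1.57, -0.003]
wrist_force: [-0.5, 2.9, 9.1]
opening: 28.6
```

```bash
python3 fl.py 15;python3 - <<'E'
from m import *
im,d,c=load('side15');im2,_,_=load('scene15')
cv2.imwrite('pics/fin.png',np.hstack([cv2.resize(im,(512,384)),cv2.resize(im2,(512,384))])[:, :][::1,::1][:, 100:900])
E
```

```text
side15 bulb [501.3  26.8 116.3] 523 0.84 rel TCP [ -2.6   0.5 -50.3]
   neck [ 5.02396e+02  2.61400e+01 -1.00000e-03 -1.90000e-02] 60
scene15 bulb [501.3  29.8 119.9] 467 0.75 rel TCP [ -2.5   3.5 -46.7]
   neck [5.02622e+02 2.93160e+01 3.40000e-02 2.10000e-02] 38
wrist15 bulb [502.6  27.1 118.6] 3480 0.32 rel TCP [ -1.2   0.9 -48. ]
   neck [ 5.03538e+02  2.70450e+01  1.50000e-02 -3.00000e-03] 436
t 23.3167 pos [503.9  26.3 166.6] yaw -0.21 open 28.0 F [-0.3  2.4  8.3]
rows 10 offset [-5.54  0.12 -0.18] turn [-0.02  0.   -0.  ] total turn [-0.21  0.02 -0.01] tool-frame delta [-55.4   1.2  -1.8]
```

View pics/fin.png

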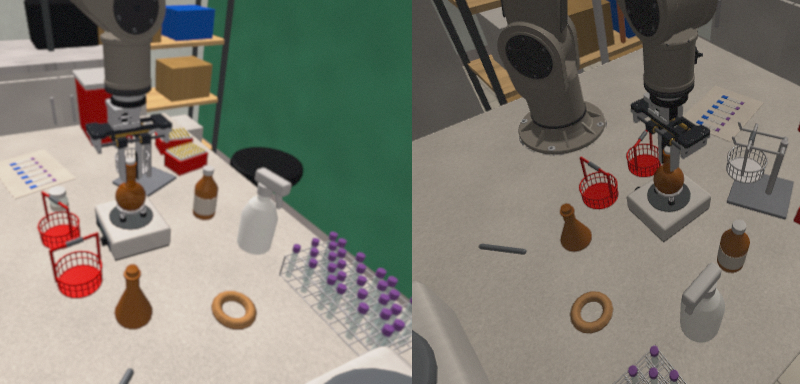

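Emit:
send_rows(
  series=[
    {"offset": [0.3,0,0],"turn": [0,0,0]},
    {"offset": [0.3,0,0],"turn": [0,0,0]},
    {"offset": [0.2,0,0],"turn": [0,0,0]},
    {"offset": [0,0,0],"turn": [0,0,0]},
    {"offset": [0,0,0],"turn": [0,0,0]},
    {"offset": [0,0,0],"turn": [0,0,0]},
    {"offset": [0,0,0],"turn": [0,0,0]},
    {"offset": [0,0,0],"turn": [0,0,0]},
    {"offset": [0,0,0],"turn": [0,0,0]},
    {"offset": [0,0,0],"turn": [0,0,0]},
  ],
)

```text
time: 24.15
position: [503.9, 26.3, 165.8]
orientation: [0.003, 1.57, -0.003]
wrist_force: [0.2, 2.9, 8.2]
opening: 28.0
```

```bash
python3 fl.py 16; python3 - <<'E'
from m import *
im,d,c=load('scene16');cv2.imwrite('pics/hk.png',cv2.resize(im[100:230,290:400],None,fx=4.5,fy=4.5,interpolation=2))
E
```

```text
side16 bulb [501.4  26.9 115.5] 514 0.84 rel TCP [ -2.4   0.6 -50.3]
   neck [5.02447e+02 2.68850e+01 3.90000e-02 3.20000e-02] 61
scene16 bulb [501.4  29.9 119.3] 452 0.79 rel TCP [ -2.5   3.6 -46.5]
   neck [5.03125e+02 2.93500e+01 9.00000e-03 1.50000e-02] 40
wrist16 bulb [502.6  27.2 117.8] 3516 0.32 rel TCP [ -1.3   0.9 -48.1]
   neck [ 5.03548e+02  2.69950e+01  1.50000e-02 -9.00000e-03] 442
t 24.3 pos [503.9  26.3 165.9] yaw -0.21 open 28.0 F [0.3 2.3 7.3]
rows 10 offset [-5.61  0.12 -0.18] turn [-0.02  0.   -0.  ] total turn [-0.21  0.02 -0.02] tool-frame delta [-56.1   1.2  -1.8]
```

View pics/hk.png

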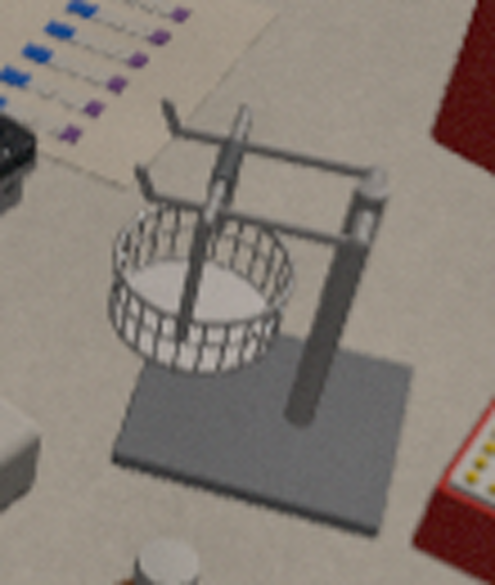

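View pics/c16.png

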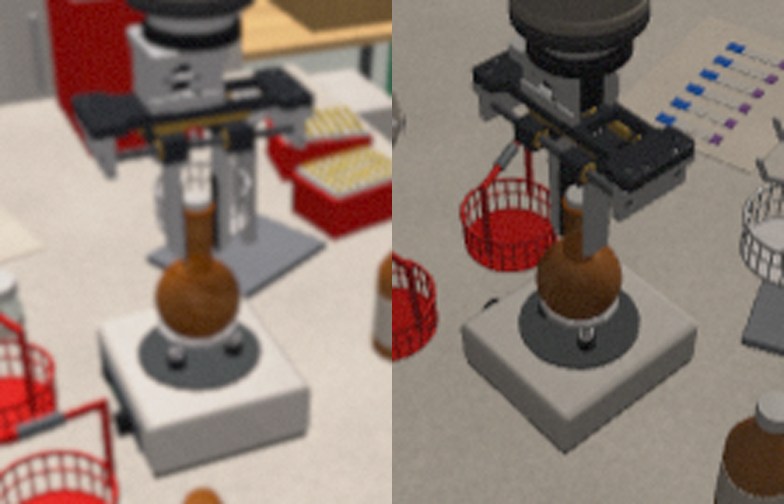

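```bash
python3 -c "
from station import *
print(finish_job())"
```

```text
the job is handed in; nothing more can be done
None
```

I hung the basket on the hook and pressed the round flask down in the mixer's ring. I handed the job in at about 24.3 s of the 59 s, with the arm still gripping the flask and holding the ring down.

**Basket:** I gripped the steel basket by its grey sleeve, lowered the bar across both prongs and let go. The last scene picture shows it hanging level behind the upturned ends.

**Flask:** I took the stoppered flask from the cork ring by its neck and set it in the sprung ring. I then pressed in small steps, and the wrist force never read above about 9 N.

**Last checks:**
- **Ring travel:** the bulb's centre is at about 117.8 mm, against about 130 mm when just seated. That puts the ring roughly 12 mm down out of 14 mm.
- **Force disagrees slightly:** the last force readings (7–8 N, plus about 3 N for the flask's weight) suggest about 9–11 mm instead.
- **Sideways force:** a push of about 2.5 N remained.
- **Grip:** the flask did not slip in the fingers, by the wrist camera.
- **Tilt:** about 1° by the wrist camera. The side and scene cameras gave up to about 5° at times, with noisier readings.
- **Camera offset:** the side and scene cameras placed the ring 7 mm apart in y. I used their average together with the wrist view.
- **Bystanders:** the other bottles, flask, jar and red baskets look undisturbed in the pictures. I did not measure them.

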